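Fetch the tip tins from the gated bench cupboard

ROBOT

A 7-joint arm with a two-finger parallel gripper is mounted at the origin on the work surface. World frame = base frame: x ahead of the robot, y to its left, z up, the work surface at z = 0. Lengths are in mm, angles in rad, forces in N, time in s.
With the tool pointing down it reaches from about 350 to 900 mm from the base axis. Payload 8.1 kg.
Tool frame: the origin (TCP) lies between the finger pads; the fingertips stand ahead of it and the grasp point (between the pads) lies 8 mm behind it (robot.nose_length is the z of the fingertips in the tool frame, in mm); z points along the fingers, x is the direction in which the jaws open and shut, and the axes are right-handed (so a half turn about z gives the same grasp; the last joint's range is limited). The gripper opens to 85 mm and grips with 20 to 120 N. Pads are 22 mm wide; open, the fingers measure 114 mm over their backs; the gripper's body (76 mm by 85 mm) begins 54 mm behind the grasp point. The pads swing forward as they close: fully open they stand 13 mm farther back than shut.
Start: joints at [1.089, 0.434, 0.025, 1.573, -0.012, 1.134, -0.075], TCP at [231.107, -580.717, 212.923] pointing down, gripper open.
Joint ranges: [-2.62, 2.62], [-0.44, 2.09], [-1.27, 1.32], [0.08, 2.57], [-1.32, 4.46], [0.12, 2], [-2.74, 2.74]. Speed limits (rad/s): [2.22, 2.22, 3.01, 3.01, 3.14, 3.14, 3.14].

INTERFACE

Orientations are given as a unit quaternion [w, x, y, z].
In Python, from bench import readout, capture, calibration, robot gives the robot as it stands.
- The arm moves only by the tool move_arm, never from a script. Its argument "steps" is a list of rows, each a list of 7 numbers: the turn, a rotation vector about the tool's x, y, z each as a share of 0.15 rad, from -1 to 1, then the shift along the tool's x, y, z each as a share of 0.04 m, from -1 to 1, then the finger opening in mm, from 0 to 85.4. In form: [[wx, wy, wz, tx, ty, tz, gripper], ...]. A call has 1 to 20 rows; each row shifts and turns the commanded pose from where the row before left it, along the tool's axes as they then stand; what a row does not reach is not made up. A row lasts 1/8 s, in which the tool goes at most 62.5 mm and 10.7 degrees, less where a joint would pass 70% of its speed; a pose out of reach is approached as far as the arm can. A call with a number of a shift or a turn outside -1 to 1 is refused whole. A call with a gripper value outside its range is refused whole. The fingers move at their own pace and stop on an object; "force" is the grip in N (left out, the last holds). Time passes only in rows, so rows that do not move let the fingers close. It gives the time, the measured TCP pose, the force and the opening at its end, in the units of the state.
- readout.state(): the state, without advancing time (a new reading comes with each control period).
- capture(name): name is "side" or "top" or "wrist"; returns the picture (480x640x3 uint8, red, green, blue); there is no depth.
- calibration(name): a dict with "vertical_fov" (degrees; the focal length in pixels is half the picture's height over the tangent of half this angle, whatever the lens; pixels are square), "cx", "cy" (the principal point, pixels), "R" (3x3) and "t" (3): a world point X has camera coordinates R X + t. Camera axes: x right, y down, z forward; pixel columns grow to the right and rows downward; lengths in mm; the calibration is good to about 2 mm. The wrist camera is an equidistant fisheye: a pixel r from the principal point sees the ray r / f radians off the axis. A picture is of the moment at which its call begins: read the wrist's pose just before it. calibration takes no time and is no camera call; for the wrist camera it gives the pose at the moment of the call.
- robot.sign_off(): hands the job in, once; it reports no verdict.
The state is a dict: "clock": time; "q": joint angles; "dq": joint speeds; "effort": joint torques, N m; "tcp_pos": TCP position; "ee_rot": TCP orientation; "contact_force": force on the tool from outside, world axes, zero at the start; "torque": the same for the moment, N m; "width": finger opening in mm.
Only numpy, scipy, OpenCV 4.12 (cv2) and the standard library are available. Lean on these libraries where they do the work, as an engineer would, in place of code of your own. Each camera call takes 0.05 s, during which the arm holds its last target. There are 200 camera calls.

TASK

Lift the thumb latch and swing the gate of the green cupboard wide open, then push the clear dust sash well up so that it stays up by itself, and move every tip tin from the cupboard into the wooden tray. With all the tins lying or standing on the tray's floor, bring the sash right down again and swing the gate shut so that the latch bar drops back into its catch. Leave the other things on the bench where they are.

Things in the scene. Friction and masses are not known exactly. Their poses are not given: they have to be found in the camera images.
- cupboard: Green steel cage cupboard, fixed. Origin: on the bench, mid-opening, in the sash plane; x points into the cupboard, y to its left, z up. Opening 356 mm wide between sash tracks 430 mm tall at y +-185 mm. No floor: things stand on the bench. Inside free from x 10 to 125 mm; roof bars at height 229 mm, from x 19 mm. Side rails 40 mm high at y +-185 mm, x -75 to 130 mm. Shut gate lies at x = -75 mm.
- gate (a joint): Angle of the steel gate, rad: 0 shut, at most 1.9. Hinged at the cupboard's left (+y) end; shut, it runs from the hinge along the cupboard's -y; it swings out towards the robot, clockwise from above. 357 mm long, 12 mm thick, 13 to 155 mm above the bench, 1 kg. It stays where left. The lowered latch bar locks it shut; pushed shut with the bar down, the bar rides up the sloped catch and drops.
- gate_hinge (a point): Point on the gate's upright hinge axis at bench height; fixed to the cupboard at x -75, y +185 mm of its frame (it turns with the gate).
- latch (a joint): Angle of the brass gravity latch bar, rad: 0 down (level), grows as it is lifted, at most 0.6. The 10 mm bar lies along the gate's front, 130 mm above the bench and 18 mm in front of the gate's mid-plane; its pivot is 50 mm from the hinge, its tip 389 mm, behind the 160 mm high lip of a catch on the right-hand post. From 0.15 rad it clears the lip; let go, it falls to 0.
- latch_pin (a point): Grip point of the red upright round thumb pin, 14 mm thick, on the latch bar, 130 mm from the hinge (80 mm from the bar's pivot), 18 mm in front of the gate's mid-plane. Pin top at 210 mm, 55 mm above the gate; this point at 188 mm (58 mm above the pivot) with the bar down. Lifting it turns the bar, so it swings up and towards the hinge; pulled sideways it carries the gate along.
- sash (a joint): Height of the clear dust sash above shut, m: 0 shut, 0.23 fully up. Clear panel with steel foot rail, 346 mm wide, 200 mm tall, 14 mm thick, at x = 0 of the cupboard; its foot is 2 mm above the bench when shut. It slides straight up and down, 0.4 kg; friction (about 8 N) holds it wherever it is left: raising takes about 12 N, lowering a push of about 4 N. It may start up to 15 mm up.
- sash_knob (a point): Grip point of the sash's red pull: a round bar 18 mm thick along the cupboard's x, standing out 58 mm from the sash plane towards the robot, in the middle of the sash, 80 mm above the bench when shut. This point is 35 mm in front of the sash plane; it rises with the sash.
- tray: Dark wooden carrying tray, loose on the bench, 0.95 kg; outside 230 mm (x) by 180 mm (y), 26 mm high, walls and floor 8 mm. Origin: centre of its underside.
- tin1: Small square red tip tin with a brass-coloured lid, 28 by 28 mm, 40 mm tall, 80 g; it may be absent. Origin: centre of its underside, z towards the lid. It starts upright on the bench behind the sash.
- tin2: Small square yellow tip tin with a brass-coloured lid, 28 by 28 mm, 40 mm tall, 80 g; it may be absent. Origin: centre of its underside, z towards the lid. It starts upright on the bench behind the sash.
- tin3: Small square blue tip tin with a brass-coloured lid, 28 by 28 mm, 40 mm tall, 80 g; it may be absent. Origin: centre of its underside, z towards the lid. It starts upright on the bench behind the sash.
- tin4: Small square white tip tin with a brass-coloured lid, 28 by 28 mm, 40 mm tall, 80 g; it may be absent. Origin: centre of its underside, z towards the lid. It starts upright on the bench behind the sash.
- tapper: Bystander: brass hammer-like tapper with wooden handle, 170 mm, lying left of the cupboard; to be left alone.
- round_tin: Bystander: round steel tin with green lid, 70 mm across, 32 mm high, left of the cupboard; to be left alone.
- chalk: Bystander: blue chalk cube, 22 mm, right of the cupboard; to be left alone.
- burnisher: Bystander: flat bone burnisher, 110 by 16 by 8 mm, on the left of the bench; to be left alone.
- cement: Bystander: small bottle of tip cement, 34 mm across, 75 mm tall, right of the cupboard; to be left alone.
- mug: Bystander: white mug, 76 mm across, 90 mm tall, right of the cupboard; to be left alone.
- sander: Bystander: cork sanding block, 70 by 35 by 25 mm, on the right of the bench; to be left alone.
Not all that is in view belongs to the job. Leave any black look-alike of the tin3 alone.

How it is judged:
By the outcome, as a careful person would: the job done as asked, in the order asked, and still so for the second after the job is handed in, with the robot touching nothing.
Of tin1, tin2, tin3, tin4 only 2 to 4 are there at a start; the rules pass over those that are not, and their reading is None.
At some moment in a run one of tin1, tin2, tin3, tin4 may be knocked a few centimetres aside while the robot is not near it.
Once in a run the grip may slacken for a moment while it holds something.
It also fails if it takes over 210 s, if anything falls off the work surface, if the arm or the gripper's body presses on something with over 40 N, if the wrist force passes 120 N, or if a joint passes its speed limit or range.

## Working session

There is one attempt and no reset: what is moved stays moved. The work goes in short steps, Python scripts to look and compute and a tool call to move; the robot and the scene stay as the last step left them, time stands still between calls to the robot, and variables do not carry over. Pictures are saved under pics/ and viewed, about 12 in all and at most 16, crops included, and the job is handed in when it is done.

Besides the shell and the picture viewer there is one more tool, called after "Emit:" by a JSON object that holds its "fn" and its "kwargs". move_arm: Moves the arm, as the interface text tells. Its arguments: {"type":"object","properties":{"steps":{"type":"array","items":{"type":"array","items":{"type":"number"}}},"force":{"type":"number"}},"required":["steps"]}

```bash
ls; mkdir -p pics; python3 - <<'E'
from bench import readout,capture,calibration,robot
import cv2
print(readout.state()); print(robot.nose_length)
for n in("side","top","wrist"):
    im=capture(n); cv2.imwrite(f"pics/{n}0.png",im[:,:,::-1]); print(n,calibration(n))
E
```

```text
pics
{'clock': 0.0, 'q': array([ 1.08939105,  0.43519147,  0.02499757,  1.57411463, -0.01160071,
        1.1339958 , -0.07508763]), 'dq': array([ 0.00093292,  0.00100941,  0.0002245 , -0.00231042, -0.00038101,
        0.00054028, -0.00118164]), 'effort': array([-1.61351772e-04, -6.70474005e+01,  1.02416340e+00, -3.16217315e+01,
        1.53184886e-02,  1.23935824e-02, -1.77832482e-05]), 'tcp_pos': array([ 230.86260885, -580.21687093,  212.13907069]), 'ee_rot': array([-3.74451551e-04,  8.27567316e-01, -5.61365946e-01, -6.86605529e-04]), 'contact_force': array([-0.55410174, -0.53956934,  0.35904265]), 'torque': array([-0.0090012 ,  0.00920611, -0.02929833]), 'width': 85.23542583328553}
11.0
side {'vertical_fov': 54.48270096786818, 'cx': 331.41178284623027, 'cy': 240.1677143786334, 'R': array([[ 0.90864774,  0.4175399 , -0.00443973],
       [ 0.32932138, -0.72312309, -0.60715767],
       [-0.25672303,  0.55023035, -0.79456897]]), 't': array([-544.19380925, -145.70624758, 1405.17019752])}
top {'vertical_fov': 48.18581024698946, 'cx': 305.6077609931703, 'cy': 240.79798932171593, 'R': array([[-2.00986500e-03, -9.99997673e-01,  7.83715940e-04],
       [-9.86119126e-01,  1.85185103e-03, -1.66029032e-01],
       [ 1.66027194e-01, -1.10653322e-03, -9.86120554e-01]]), 't': array([ -12.92139181,  612.91396417, 1549.19459189])}
wrist {'vertical_fov': 65.70646984690485, 'cx': 318.19823381829804, 'cy': 238.85583467680215, 'R': array([[ 3.68242286e-01, -9.29729775e-01, -4.04274892e-04],
       [-8.94973392e-01, -3.54593883e-01,  2.70713512e-01],
       [-2.51833766e-01, -9.93263473e-02, -9.62659873e-01]]), 't': array([-625.27343113,  -34.54856286,  379.14638893])}
```

View pics/top0.png

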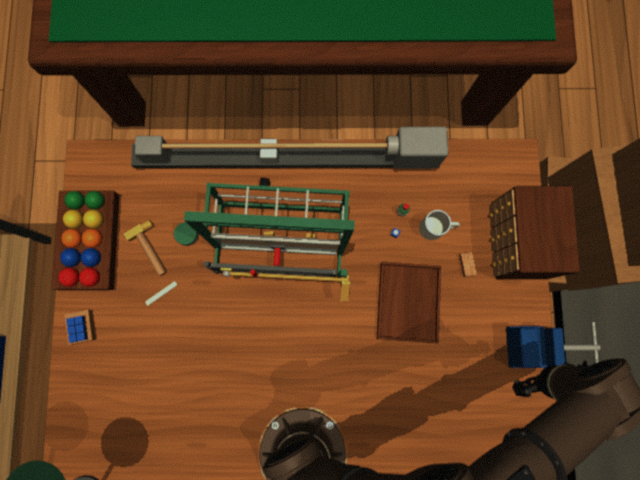

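View pics/side0.png

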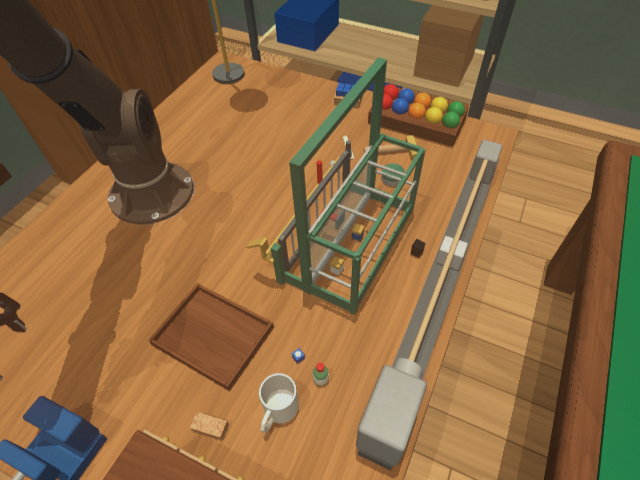

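```bash
cat > h.py <<'E'
import numpy as np,cv2
from bench import readout,capture,calibration,robot
def foc(c): return 240/np.tan(np.radians(c["vertical_fov"])/2)
def pix(n,X,c=None):
    c=c or calibration(n); R=np.array(c["R"]);X=np.atleast_2d(X)
    p=X@R.T+c["t"]; f=foc(c)
    if n=="wrist":
        r=np.linalg.norm(p[:,:2],axis=1); a=np.arctan2(r,p[:,2]); q=p[:,:2]*(a/np.maximum(r,1e-9))[:,None]*f
    else: q=p[:,:2]/p[:,2:]*f
    return q+[c["cx"],c["cy"]]
def ray(n,uv,c=None):
    c=c or calibration(n); R=np.array(c["R"]); f=foc(c)
    d=(np.array(uv,float)-[c["cx"],c["cy"]])/f
    if n=="wrist":
        a=np.linalg.norm(d); v=np.r_[d/max(a,1e-9)*np.sin(a),np.cos(a)]
    else: v=np.r_[d,1]
    return -R.T@c["t"],R.T@v
def onz(n,uv,z,c=None):
    o,v=ray(n,uv,c); return o+v*(z-o[2])/v[2]
def crop(im,x0,y0,x1,y1,s,name):
    o=cv2.resize(im[y0:y1,x0:x1],None,fx=s,fy=s,interpolation=cv2.INTER_CUBIC)
    cv2.imwrite(f"pics/{name}.png",o[:,:,::-1])
E
python3 - <<'E'
import cv2,numpy as np
from h import *
t=cv2.imread("pics/top0.png")[:,:,::-1]; s=cv2.imread("pics/side0.png")[:,:,::-1]
a=cv2.resize(t[170:310,170:370],None,fx=4,fy=4,interpolation=cv2.INTER_CUBIC)
cv2.imwrite("pics/topc.png",a[:,:,::-1])
crop(s,240,50,440,310,3,"sidec0")
im=cv2.imread("pics/sidec0.png");cv2.imwrite("pics/sidec.png",cv2.resize(im,(460,598)))
E
```

```text
(no output)
```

View pics/topc.png

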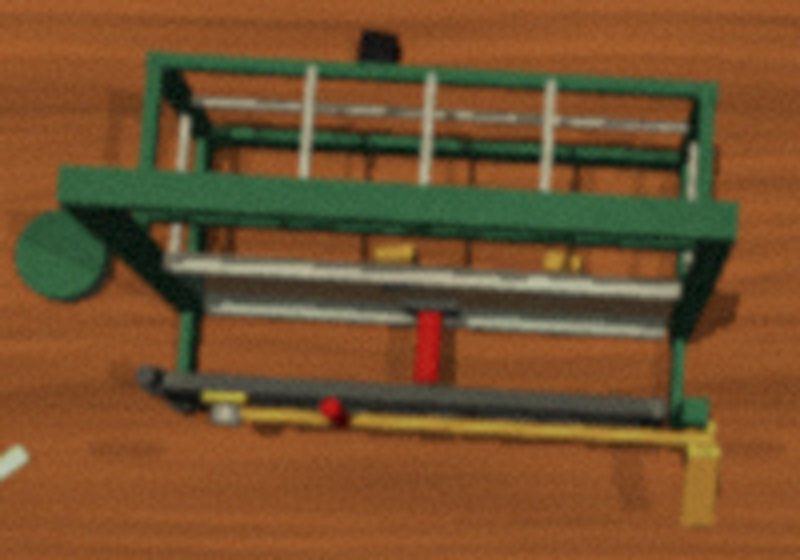

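View pics/sidec.png

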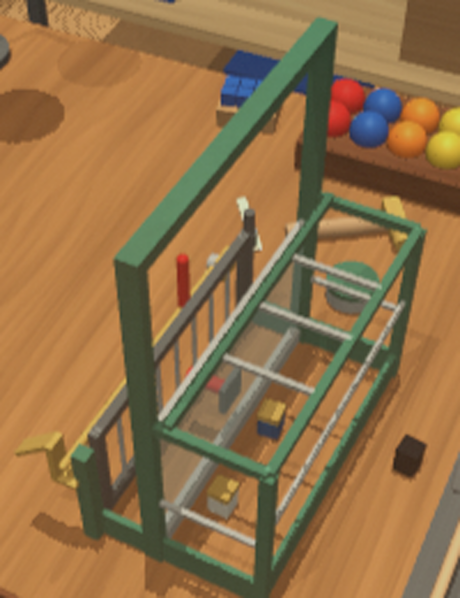

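```bash
cat > fit.py <<'E'
from h import *
from scipy.optimize import least_squares
T=lambda x,y:(170+x/4,170+y/4); S=lambda x,y:(240+x/2.3,50+y/2.3)
obs=[("top",T(333,403),(-93,55,210)),("side",S(183,257),(-93,55,210)),
("top",T(428,381),(-58,0,89,1)),("top",T(172,262),(0,173,202,1)),("top",T(682,290),(0,-173,202,1)),
("top",T(62,186),(0,"w",430)),("top",T(737,222),(0,"-w",430))]
cal={n:calibration(n) for n in("top","side")}
def W(p,q):
    c,s=np.cos(p[2]),np.sin(p[2]);return np.array([p[0]+c*q[0]-s*q[1],p[1]+s*q[0]+c*q[1],q[2]])
def res(p):
    r=[]
    for n,uv,q in obs:
        y={"w":p[4],"-w":-p[4]}.get(q[1],q[1]); z=q[2]+(p[3] if len(q)>3 else 0)
        r+=list((pix(n,W(p,(q[0],y,z)),cal[n])[0]-uv))
    return np.array(r+[(p[3]-7)/5])
f=least_squares(res,[560,50,0,5,195]);print(f.x,np.round(f.fun,1));p=f.x
print("triang pin:",end="")
a,va=ray(*obs[0][:2],cal["top"]);b,vb=ray(*obs[1][:2],cal["side"])
k=np.linalg.lstsq(np.c_[va,-vb],b-a,rcond=None)[0];print((a+va*k[0]+b+vb*k[1])/2,a+va*k[0]-b-vb*k[1])
for n,uv in[("white lid",S(225,487)),("blue lid",S(272,410))]:
    X=onz("side",uv,40,cal["side"]);d=X[:2]-p[:2];c,s=np.cos(p[2]),np.sin(p[2]);print(n,X,"cup",c*d[0]+s*d[1],-s*d[0]+c*d[1])
for uv in[T(394,253),T(562,262)]:
    X=onz("top",uv,40,cal["top"]);d=X[:2]-p[:2];print(X,"cup",c*d[0]+s*d[1],-s*d[0]+c*d[1])
for q in [(380,263),(440,265),(436,341),(377,340)]:print("tray",onz("top",q,26,cal["top"]))
E
python3 fit.py
```

```text
[ 5.94537367e+02  6.62106365e+01 -5.82575160e-02  2.03542676e+00
  1.92778540e+02] [-0.5  0.3 -1.4 -0.1 -0.3 -0.6 -1.1 -0.9 -0.5 -0.8  0.8  0.1  0.8  0.4
 -1. ]
triang pin:[507.12051535 126.30338302 210.2588605 ] [-2.79806593 -1.94290009 -0.50098035]
white lid [628.88604355 -25.33955631  40.        ] cup 39.62087444420981 -89.39494210020466
blue lid [634.07035702  98.35724181  40.        ] cup 37.59420017504805 34.39386015401645
[638.03054873  97.52842479  40.        ] cup 41.595930974054845 33.79702966156134
[630.91453175 -28.87513055  40.        ] cup 41.85177861865808 -92.80641042872332
tray [ 548.97036326 -237.85356744   26.        ]
tray [ 542.56845388 -418.16686238   26.        ]
tray [ 317.89418134 -396.61724637   26.        ]
tray [ 321.13394291 -223.33464492   26.        ]
```

```bash
cat >> h.py <<'E'
from scipy.spatial.transform import Rotation as Ro
P=np.array([594.5,66.2,-0.0583])   # cupboard x,y,yaw
def cup(q):
    c,s=np.cos(P[2]),np.sin(P[2]);return np.array([P[0]+c*q[0]-s*q[1],P[1]+s*q[0]+c*q[1],q[2]])
def tocup(X):
    c,s=np.cos(P[2]),np.sin(P[2]);d=X[:2]-P[:2];return np.array([c*d[0]+s*d[1],-s*d[0]+c*d[1],X[2]])
def rot(yaw,tilt=0):
    "tool x at world angle yaw, pointing down, then tilted by tilt about tool x"
    return Ro.from_euler("z",yaw)*Ro.from_euler("x",np.pi)*Ro.from_euler("x",tilt)
def now():
    s=readout.state();w,x,y,z=s["ee_rot"];return s["tcp_pos"],Ro.from_quat([x,y,z,w]),s
def show():
    p,R,s=now();z=R.apply([0,0,1]);x=R.apply([1,0,0])
    print("t%.1f"%s["clock"],p.round(1),"cup",tocup(p).round(1),"xyaw",np.degrees(np.arctan2(x[1],x[0])).round(1),"z",z.round(2),"F",s["contact_force"].round(1),"w",round(s["width"],1),"q",s["q"].round(2))
def plan(ways,g,vmax=38,wmax=.14,start=None):
    "ways: list of (TCP pos, Rotation); prints rows"
    p,R=start or now()[:2]; out=[]
    for P1,R1 in ways:
        P1=np.array(P1,float);rv=(R.inv()*R1).as_rotvec();p0,R0=p,R
        n=max(1,int(np.ceil(max(np.linalg.norm(P1-p)/vmax,np.linalg.norm(rv)/wmax))))
        for i in range(1,n+1):
            pt=p0+(P1-p0)*i/n; Rt=R0*Ro.from_rotvec(rv*i/n)
            t=np.clip((R.inv().apply(pt-p)/40).round(2),-1,1); w=np.clip(((R.inv()*Rt).as_rotvec()/.15).round(2),-1,1)
            out.append([float(v)+0. for v in w]+[float(v)+0. for v in t]+[g])
            p=p+R.apply(t*40);R=R*Ro.from_rotvec(w*.15)
    print(len(out),"rows");print(str(out).replace(" ",""))
    return p,R
E
python3 - <<'E'
from h import *
show()
pin=cup((-93,55,0));print(pin)
pin=(507,126.5,0)
plan([((507,126,320),rot(P[2]))],85)
E
```

```text
t0.1 [ 230.9 -580.4  212.3] cup [-325.3 -666.6  212.3] xyaw -68.3 z [-0.  0. -1.] F [-0.7 -0.  -1.3] w 85.1 q [ 1.09  0.44  0.02  1.57 -0.01  1.13 -0.08]
[504.86268751 126.52538611   0.        ]
21 rows
[[0.0,0.0,-0.36,-0.66,-0.62,-0.13,85],[0.0,0.0,-0.36,-0.63,-0.65,-0.12,85],[0.0,0.0,-0.36,-0.59,-0.68,-0.13,85],[0.0,0.0,-0.36,-0.55,-0.72,-0.13,85],[0.0,0.0,-0.36,-0.51,-0.74,-0.13,85],[0.0,0.0,-0.36,-0.47,-0.77,-0.12,85],[0.0,0.0,-0.36,-0.43,-0.79,-0.13,85],[0.0,0.0,-0.36,-0.39,-0.82,-0.13,85],[0.0,0.0,-0.36,-0.34,-0.84,-0.13,85],[0.0,0.0,-0.36,-0.29,-0.85,-0.12,85],[0.0,0.0,-0.36,-0.25,-0.87,-0.13,85],[0.0,0.0,-0.36,-0.21,-0.88,-0.13,85],[0.0,0.0,-0.36,-0.15,-0.89,-0.13,85],[0.0,0.0,-0.36,-0.11,-0.89,-0.12,85],[0.0,0.0,-0.36,-0.05,-0.9,-0.13,85],[0.0,0.0,-0.36,-0.01,-0.91,-0.13,85],[-0.01,0.0,-0.36,0.04,-0.9,-0.13,85],[0.0,0.0,-0.36,0.09,-0.9,-0.13,85],[0.0,0.01,-0.36,0.13,-0.89,-0.13,85],[0.0,0.0,-0.36,0.19,-0.88,-0.12,85],[0.0,0.0,-0.36,0.23,-0.88,-0.13,85]]
```

Emit:
{"fn": "move_arm", "kwargs": {"steps": [[0.0, 0.0, -0.36, -0.66, -0.62, -0.13, 85], [0.0, 0.0, -0.36, -0.63, -0.65, -0.12, 85], [0.0, 0.0, -0.36, -0.59, -0.68, -0.13, 85], [0.0, 0.0, -0.36, -0.55, -0.72, -0.13, 85], [0.0, 0.0, -0.36, -0.51, -0.74, -0.13, 85], [0.0, 0.0, -0.36, -0.47, -0.77, -0.12, 85], [0.0, 0.0, -0.36, -0.43, -0.79, -0.13, 85], [0.0, 0.0, -0.36, -0.39, -0.82, -0.13, 85], [0.0, 0.0, -0.36, -0.34, -0.84, -0.13, 85], [0.0, 0.0, -0.36, -0.29, -0.85, -0.12, 85], [0.0, 0.0, -0.36, -0.25, -0.87, -0.13, 85], [0.0, 0.0, -0.36, -0.21, -0.88, -0.13, 85], [0.0, 0.0, -0.36, -0.15, -0.89, -0.13, 85], [0.0, 0.0, -0.36, -0.11, -0.89, -0.12, 85], [0.0, 0.0, -0.36, -0.05, -0.9, -0.13, 85], [0.0, 0.0, -0.36, -0.01, -0.91, -0.13, 85], [0, 0.0, -0.36, 0.04, -0.9, -0.13, 85], [0.0, 0.0, -0.36, 0.09, -0.9, -0.13, 85], [0.0, 0, -0.36, 0.13, -0.89, -0.13, 85], [0.0, 0.0, -0.36, 0.19, -0.88, -0.12, 85]]}}

```text
clock: 2.65
tcp_pos: [494.0, 93.4, 315.1]
ee_rot: [0.0, 0.998, -0.055, 0.0]
contact_force: [0.6, -0.6, -1.0]
width: 85.0
```

```bash
python3 - <<'E'
from h import *
show(); c=calibration("wrist"); im=capture("wrist"); cv2.imwrite("pics/w1.png",im[:,:,::-1])
for X in [(507,126,210),cup((-93,55,210)),cup((-58,0,82)),cup((-75,185,160))]: print(pix("wrist",X,c).round(0))
E
```

```text
t2.6 [494.   93.4 315.1] cup [-102.    21.3  315.1] xyaw -6.3 z [ 0. -0. -1.] F [ 0.6 -0.6 -1. ] w 85.0 q [ 0.21  0.22 -0.62  1.66  0.13  1.3  -0.54]
[[331. 184.]]
[[328. 183.]]
[[359. 217.]]
[[340.  26.]]
```

View pics/w1.png

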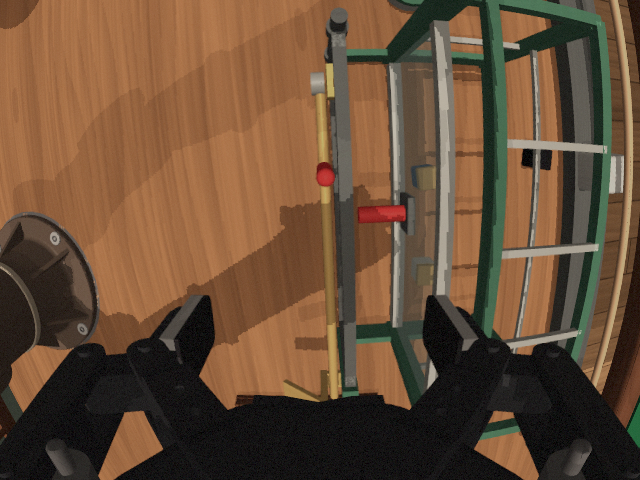

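```bash
python3 - <<'E'
from h import *
for uv,z in [((325,170),210),((325,173),210),((359,214),85),((338,18),170)]:
    X=onz("wrist",uv,z);print(X,tocup(X))
E
```

```text
[504.6645846  141.93975428 210.        ] [-94.09591502  70.37663686 210.        ]
[504.44404159 139.77161267 210.        ] [-94.18975227  68.19932847 210.        ]
[537.86294016  79.91870413  85.        ] [-57.34018299  10.39532613  85.        ]
[529.19687313 266.34171739 170.        ] [-76.85383262 195.9966679  170.        ]
```

```bash
cat >> h.py <<'E'
def reds(im,lo=40):
    r,g,b=[im[:,:,i].astype(int) for i in range(3)]
    m=((r>110)&(r>2.2*g)&(r>2.2*b)).astype(np.uint8)
    n,l,st,ce=cv2.connectedComponentsWithStats(m)
    return [(st[i].tolist(),ce[i].round(1).tolist()) for i in range(1,n) if st[i][4]>lo]
E
python3 - <<'E'
from h import *
show(); c=calibration("wrist"); im=capture("wrist"); print(reds(im))
for X in [(507,126,210),cup((-93,55,210)),cup((-58,0,82)),cup((-75,185,160))]: print(pix("wrist",X,c).round(0))
t=capture("top");print(reds(t,5));s=capture("side");print(reds(s,5))
E
```

```text
t2.7 [494.9  98.5 315.8] cup [-101.3   26.5  315.8] xyaw -5.9 z [ 0.  0. -1.] F [0.4 4.1 1.8] w 85.6 q [ 0.21  0.22 -0.62  1.66  0.13  1.3  -0.54]
[([316, 175, 18, 19, 268], [324.6, 184.2]), ([358, 211, 47, 18, 734], [380.8, 219.5])]
[[330. 191.]]
[[327. 191.]]
[[358. 223.]]
[[340.  33.]]
[([403, 203, 6, 6, 28], [405.7, 205.7]), ([61, 229, 19, 18, 142], [72.2, 237.7]), ([81, 229, 20, 18, 143], [92.0, 237.9]), ([58, 268, 18, 18, 263], [66.8, 276.5]), ([79, 268, 18, 18, 266], [87.4, 276.5])]
[([383, 84, 16, 26, 278], [389.2, 95.3]), ([317, 161, 5, 22, 101], [319.0, 170.9]), ([316, 363, 8, 9, 57], [319.8, 366.8])]
```

Emit:
{"fn": "move_arm", "kwargs": {"steps": [[0, 0, 0, 0, 0, 0, 85], [0, 0, 0, 0, 0, 0, 85]]}}

```text
clock: 3.1
tcp_pos: [493.8, 90.9, 314.8]
ee_rot: [0.0, 0.998, -0.057, -0.0]
contact_force: [-1.1, -0.1, -0.5]
width: 85.0
```

```bash
python3 - <<'E'
from h import *
show(); c=calibration("wrist"); im=capture("wrist"); print(reds(im))
for X in [(507,126,210),cup((-93,55,210)),cup((-58,0,82)),cup((-75,185,160))]: print(pix("wrist",X,c).round(0))
for uv,z in [((325,185),210),((358,222),85)]:
    X=onz("wrist",uv,z,c);print(X,tocup(X))
print(-np.array(c["R"]).T@c["t"])
crop(im,270,0,430,270,3,"w2")
E
```

```text
t3.1 [493.8  90.9 314.8] cup [-102.    18.8  314.8] xyaw -6.5 z [-0. -0. -1.] F [-1.1 -0.1 -0.5] w 85.0 q [ 0.22  0.22 -0.61  1.66  0.13  1.3  -0.54]
[([316, 165, 18, 18, 269], [324.7, 173.5]), ([359, 203, 47, 18, 745], [381.9, 211.2])]
[[331. 180.]]
[[328. 180.]]
[[359. 215.]]
[[339.  23.]]
[502.63546117 123.02618897 210.        ] [-95.01955472  51.37697412 210.        ]
[534.18338975  62.35727201  85.        ] [-59.99023037  -7.35066604  85.        ]
[501.76427235 158.29890968 476.58194387]
```

```bash
sed -i 's/^P=.*/P=np.array([593.5,69.0,-0.0583])   # cupboard x,y,yaw/' h.py; python3 - <<'E'
from h import *
show(); print(onz("wrist",(325,174),210))
plan([((504,129.5,250),rot(P[2])),((504,129.5,180),rot(P[2]))],85)
E
```

```text
t3.1 [493.9  91.  314.9] cup [-100.7   16.2  314.9] xyaw -6.5 z [ 0. -0. -1.] F [ 0.6 -0.6  0.1] w 85.1 q [ 0.22  0.22 -0.61  1.66  0.13  1.3  -0.54]
[503.59668568 131.13321653 210.        ]
5 rows
[[0.0,0.0,-0.12,0.05,-0.33,0.54,85],[0.0,0.0,-0.13,0.05,-0.33,0.54,85],[0.0,0.0,-0.12,0.06,-0.32,0.54,85],[0.0,0.0,0.0,0.0,0.0,0.88,85],[0.0,0.0,0.0,0.0,0.0,0.87,85]]
```

Emit:
{"fn": "move_arm", "kwargs": {"steps": [[0.0, 0.0, -0.12, 0.05, -0.33, 0.54, 85], [0.0, 0.0, -0.13, 0.05, -0.33, 0.54, 85], [0.0, 0.0, -0.12, 0.06, -0.32, 0.54, 85], [0.0, 0.0, 0.0, 0.0, 0.0, 0.6, 60], [0.0, 0.0, 0.0, 0.0, 0.0, 0.6, 40], [0, 0, 0, 0, 0, 0.55, 30], [0, 0, 0, 0, 0, 0, 0], [0, 0, 0, 0, 0, 0, 0], [0, 0, 0, 0, 0, 0, 0], [0, 0, 0, 0, 0, 0, 0]], "force": 60}}

```text
clock: 4.4
tcp_pos: [503.4, 130.4, 180.3]
ee_rot: [0.0, 1.0, -0.028, -0.0]
contact_force: [-4.5, 1.8, -2.8]
width: 10.0
```

```bash
python3 - <<'E'
from h import *
show()
E
```

```text
t4.4 [503.4 130.4 180.3] cup [-93.5  56.1 180.3] xyaw -3.2 z [-0. -0. -1.] F [-4.5  1.8 -2.8] w 10.0 q [ 0.12  0.37 -0.62  1.83  0.25  1.02 -0.65]
```

Emit:
{"fn": "move_arm", "kwargs": {"steps": [[0, 0, 0, 0, 0, 0, 0], [0, 0, 0, 0, 0, 0, 0]]}}

```text
clock: 4.65
tcp_pos: [503.4, 130.3, 180.2]
ee_rot: [0.0, 1.0, -0.028, -0.0]
contact_force: [-5.3, 1.4, -4.1]
width: 10.2
```

Emit:
{"fn": "move_arm", "kwargs": {"steps": [[0, 0, 0, 0, -0.09, -0.12, 0], [0, 0, 0, 0, -0.1, -0.11, 0], [0, 0, 0, 0, -0.1, -0.11, 0], [0, 0, 0, 0, -0.11, -0.1, 0], [0, 0, 0, 0, -0.12, -0.09, 0], [0, 0, 0, 0, 0, 0, 0]]}}

```text
clock: 5.4
tcp_pos: [504.6, 150.4, 201.8]
ee_rot: [0.001, 1.0, -0.028, -0.0]
contact_force: [-5.3, -2.8, -1.0]
width: 9.3
```

```bash
python3 - <<'E'
from h import *
show(); s=capture("side"); crop(s,250,110,400,260,4,"s2")
# arc plan
p,R,_=now(); q=tocup(p); H=np.array([-75,185]); r=q[:2]-H
print("rel",r)
w=[]
for f in np.arange(.1,1.65,.1):
    c,s_=np.cos(-f),np.sin(-f); d=np.array([c*r[0]-s_*r[1],s_*r[0]+c*r[1]])
    w.append((cup((*(H+d),p[2])),rot(P[2]-f)))
plan(w,0)
E
```

```text
t5.4 [504.6 150.4 201.8] cup [-93.5  76.  201.8] xyaw -3.3 z [-0. -0. -1.] F [-5.3 -2.8 -1. ] w 9.3 q [ 0.09  0.36 -0.62  1.79  0.24  1.07 -0.68]
rel [ -18.52850959 -109.25644832]
16 rows
[[0.02,0.01,0.67,-0.27,-0.06,0.0,0],[0.0,0.0,0.67,-0.27,-0.06,0.0,0],[0.0,0.0,0.67,-0.27,-0.06,0.0,0],[0.0,0.0,0.66,-0.27,-0.06,0.0,0],[-0.01,0.0,0.67,-0.27,-0.06,0.0,0],[0.0,0.0,0.67,-0.27,-0.06,0.0,0],[0.0,0.0,0.66,-0.27,-0.06,0.0,0],[0.0,0.0,0.67,-0.27,-0.06,0.0,0],[0.0,0.0,0.67,-0.27,-0.06,0.0,0],[0.0,0.0,0.66,-0.27,-0.06,0.0,0],[0.0,0.0,0.67,-0.27,-0.06,0.0,0],[0.0,0.0,0.67,-0.27,-0.06,0.0,0],[0.0,0.0,0.66,-0.27,-0.06,0.0,0],[0.0,0.0,0.67,-0.27,-0.06,0.0,0],[0.0,0.0,0.67,-0.27,-0.06,0.0,0],[0.0,-0.01,0.66,-0.27,-0.06,0.0,0]]
```

View pics/s2.png

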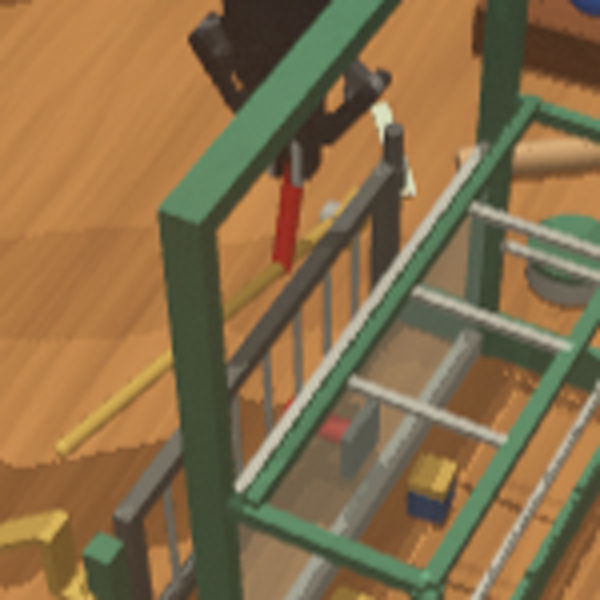

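The side crop shows the red pin held at (290,200) and the brass bar raised well clear of the catch at (60,520). Now I'll swing the gate.

Emit:
{"fn": "move_arm", "kwargs": {"steps": [[0, 0, 0.67, -0.27, -0.06, 0, 0], [0, 0, 0.67, -0.27, -0.06, 0, 0], [0, 0, 0.67, -0.27, -0.06, 0, 0], [0, 0, 0.67, -0.27, -0.06, 0, 0], [0, 0, 0.67, -0.27, -0.06, 0, 0], [0, 0, 0.67, -0.27, -0.06, 0, 0], [0, 0, 0.67, -0.27, -0.06, 0, 0], [0, 0, 0.67, -0.27, -0.06, 0, 0]]}}

```text
clock: 6.45
tcp_pos: [435.9, 199.9, 202.6]
ee_rot: [0.001, 0.908, -0.419, 0.001]
contact_force: [-5.8, -7.7, 7.6]
width: 9.5
```

```bash
python3 - <<'E'
from h import *
show()
E
```

```text
t6.5 [435.9 199.9 202.6] cup [-165.   121.5  202.6] xyaw -49.6 z [ 0. -0. -1.] F [-5.8 -7.7  7.6] w 9.5 q [-0.12  0.26 -0.51  1.9   0.15  1.02 -1.56]
```

Emit:
{"fn": "move_arm", "kwargs": {"steps": [[0, 0, 0.67, -0.27, -0.06, 0, 0], [0, 0, 0.67, -0.27, -0.06, 0, 0], [0, 0, 0.67, -0.27, -0.06, 0, 0], [0, 0, 0.67, -0.27, -0.06, 0, 0], [0, 0, 0.67, -0.27, -0.06, 0, 0], [0, 0, 0.67, -0.27, -0.06, 0, 0], [0, 0, 0.67, -0.27, -0.06, 0, 0], [0, 0, 0.67, -0.27, -0.06, 0, 0], [0, 0, 0, 0, 0, 0, 0]]}}

```text
clock: 7.58
tcp_pos: [423.6, 290.9, 203.3]
ee_rot: [0.003, -0.674, 0.739, 0.001]
contact_force: [-4.8, 5.6, 3.6]
width: 9.5
```

```bash
python3 - <<'E'
from h import *
show(); t=capture("top"); crop(t,180,170,380,330,4,"t2")
E
```

```text
t7.6 [423.6 290.9 203.3] cup [-182.5  211.6  203.3] xyaw -95.3 z [ 0.  0. -1.] F [-4.8  5.6  3.6] w 9.5 q [-0.38  0.29 -0.4   1.83  0.13  1.04 -2.5 ]
```

View pics/t2.png

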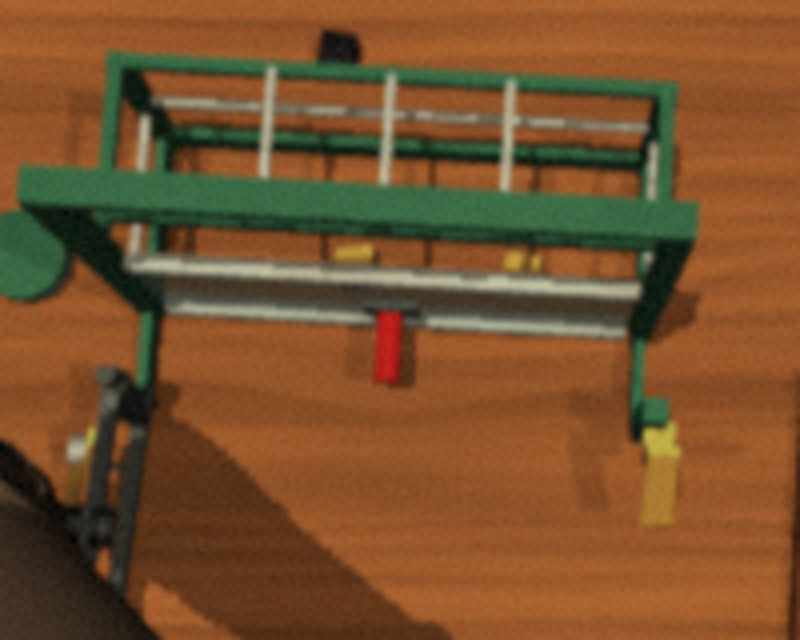

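```bash
cat >> h.py <<'E'
def tgt(G,tilt,yawoff=-np.pi/2):
    "TCP pose with grasp point at cupboard-frame G"
    R=rot(P[2]+yawoff,tilt); return cup(G)+8*R.apply([0,0,1]),R
E
python3 - <<'E'
from h import *
p,R,s=now(); d=np.array([0,0,90])
a=plan([(p+d,R)],85)
plan([(cup((-200,60,290)),rot(P[2]-np.pi/2)),tgt((-140,0,150),.8)],85,start=a)
print(rot(P[2]-np.pi/2,.8).apply([0,0,1]))
E
```

```text
3 rows
[[0.0,0.0,0.0,0.0,0.0,-0.75,85],[0.0,0.0,0.0,-0.01,0.0,-0.75,85],[0.0,0.0,0.0,0.0,-0.01,-0.75,85]]
11 rows
[[0.0,0.01,-0.04,0.76,0.06,0.01,85],[-0.01,0.0,-0.05,0.76,0.07,0.02,85],[0.0,0.01,-0.04,0.76,0.08,0.01,85],[0.0,0.01,-0.04,0.75,0.07,0.02,85],[-0.01,0.0,-0.05,0.76,0.09,0.01,85],[0.89,0.0,0.0,0.25,-0.27,0.61,85],[0.89,0.0,0.0,0.25,-0.2,0.64,85],[0.89,0.0,0.0,0.25,-0.1,0.65,85],[0.89,0.0,0.0,0.25,-0.02,0.67,85],[0.89,0.0,0.0,0.25,0.07,0.66,85],[0.89,0.0,0.0,0.25,0.16,0.65,85]]
[ 0.71613733 -0.04179817 -0.69670671]
```

Emit:
{"fn": "move_arm", "kwargs": {"steps": [[0, 0, 0, 0, 0, 0, 85], [0, 0, 0, 0, 0, 0, 85], [0, 0, 0, 0, 0, 0, 85], [0, 0, 0, 0, 0, 0, 85], [0, 0, 0, 0, 0, -0.75, 85], [0, 0, 0, 0, 0, -0.75, 85], [0, 0, 0, 0, 0, -0.75, 85], [0, 0, -0.04, 0.76, 0.06, 0.01, 85], [0, 0, -0.05, 0.76, 0.07, 0.02, 85], [0, 0, -0.04, 0.76, 0.08, 0.01, 85], [0, 0, -0.04, 0.75, 0.07, 0.02, 85], [0, 0, -0.05, 0.76, 0.09, 0.01, 85], [0.89, 0, 0, 0.25, -0.27, 0.61, 85], [0.89, 0, 0, 0.25, -0.2, 0.64, 85], [0.89, 0, 0, 0.25, -0.1, 0.65, 85], [0.89, 0, 0, 0.25, -0.02, 0.67, 85], [0.89, 0, 0, 0.25, 0.07, 0.66, 85], [0.89, 0, 0, 0.25, 0.16, 0.65, 85], [0, 0, 0, 0, 0, 0, 85], [0, 0, 0, 0, 0, 0, 85]]}}

```text
clock: 10.12
tcp_pos: [440.0, 78.3, 210.5]
ee_rot: [0.181, -0.654, 0.707, -0.2]
contact_force: [-0.3, -0.4, 0.0]
width: 85.2
```

```bash
python3 - <<'E'
from h import *
show(); c=calibration("wrist"); im=capture("wrist"); cv2.imwrite("pics/w3.png",im[:,:,::-1]); print(reds(im))
for X in [cup((-58,0,82)),cup((-7,0,82)),cup((40,34,40)),cup((40,-90,40))]: print(pix("wrist",X,c).round(0))
E
```

```text
t10.1 [440.   78.3 210.5] cup [-153.8    0.4  210.5] xyaw -94.6 z [ 0.52 -0.05 -0.85] F [-0.3 -0.4  0. ] w 85.2 q [ 0.42 -0.08 -0.9   2.37  0.59  0.42 -2.63]
[([577, 68, 9, 9, 47], [581.3, 72.6]), ([302, 143, 21, 58, 1019], [312.2, 169.7])]
[[314. 199.]]
[[313. 148.]]
[[281. 131.]]
[[394. 130.]]
```

View pics/w3.png

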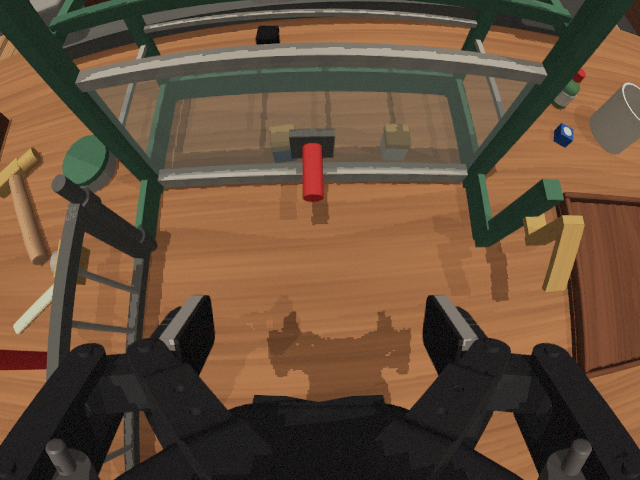

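Only the white tin (396,140) and the blue tin (283,140) are behind the sash. The knob runs from (312,200) to (312,143), and the black cube at (268,35) is the decoy outside. Joint 7 is near its limit, so I'll spin the tool half a turn, which gives the same grasp.

Emit:
{"fn": "move_arm", "kwargs": {"steps": [[0, 0, -1, 0, 0, 0, 85], [0, 0, -1, 0, 0, 0, 85], [0, 0, -1, 0, 0, 0, 85], [0, 0, -1, 0, 0, 0, 85], [0, 0, -1, 0, 0, 0, 85], [0, 0, -1, 0, 0, 0, 85], [0, 0, -1, 0, 0, 0, 85], [0, 0, -1, 0, 0, 0, 85], [0, 0, -1, 0, 0, 0, 85], [0, 0, -1, 0, 0, 0, 85], [0, 0, -1, 0, 0, 0, 85], [0, 0, -1, 0, 0, 0, 85], [0, 0, -1, 0, 0, 0, 85], [0, 0, -1, 0, 0, 0, 85], [0, 0, -1, 0, 0, 0, 85], [0, 0, -1, 0, 0, 0, 85], [0, 0, -1, 0, 0, 0, 85], [0, 0, -1, 0, 0, 0, 85], [0, 0, -1, 0, 0, 0, 85], [0, 0, -1, 0, 0, 0, 85]]}}

```text
clock: 12.68
tcp_pos: [439.8, 80.3, 210.3]
ee_rot: [0.187, 0.749, 0.606, 0.194]
contact_force: [-0.1, -0.3, 0.2]
width: 84.7
```

```bash
cat >> h.py <<'E'
def tgt(G,tilt,yawoff=np.pi/2):
    "TCP pose with grasp point at cupboard-frame G, tool x = cupboard +y, tilted forward by tilt"
    R=rot(P[2]+yawoff,-tilt); return cup(G)+8*R.apply([0,0,1]),R
E
python3 - <<'E'
from h import *
show()
plan([tgt((-120,0,150),.8)],85,vmax=25,wmax=.08)
E
```

```text
t12.7 [439.8  80.3 210.3] cup [-154.1    2.3  210.3] xyaw 79.0 z [ 0.52 -0.04 -0.85] F [-0.1 -0.3  0.2] w 84.7 q [ 0.05 -0.08 -0.58  2.38  0.64  0.45  0.29]
4 rows
[[-0.42,0.06,-0.24,-0.01,0.0,0.48,85],[-0.42,0.05,-0.24,-0.01,-0.03,0.48,85],[-0.42,0.06,-0.25,-0.01,-0.06,0.48,85],[-0.42,0.05,-0.24,-0.02,-0.09,0.47,85]]
```

Emit:
{"fn": "move_arm", "kwargs": {"steps": [[-0.42, 0.06, -0.24, 0, 0, 0.48, 85], [-0.42, 0.05, -0.24, 0, -0.03, 0.48, 85], [-0.42, 0.06, -0.25, 0, -0.06, 0.48, 85], [-0.42, 0.05, -0.24, 0, -0.09, 0.47, 85], [0, 0, 0, 0, 0, 0, 85], [0, 0, 0, 0, 0, 0, 85]]}}

```text
clock: 13.42
tcp_pos: [467.6, 64.3, 158.0]
ee_rot: [0.269, 0.697, 0.622, 0.235]
contact_force: [-0.3, 0.2, 0.1]
width: 84.9
```

```bash
python3 - <<'E'
from h import *
show()
plan([tgt((-40,0,83),.8)],85,vmax=20)
print(tgt((-40,0,83),.8)[0])
E
```

```text
t13.4 [467.6  64.3 158. ] cup [-125.4  -12.   158. ] xyaw 83.3 z [ 0.66 -0.08 -0.74] F [-0.3  0.2  0.1] w 84.9 q [ 0.18  0.16 -0.87  2.56  1.74  0.61 -0.78]
7 rows
[[-0.07,0.04,-0.04,0.06,0.05,0.43,85],[-0.06,0.05,-0.03,0.06,0.04,0.43,85],[-0.07,0.04,-0.04,0.06,0.04,0.43,85],[-0.06,0.04,-0.03,0.06,0.04,0.43,85],[-0.07,0.05,-0.04,0.05,0.03,0.43,85],[-0.07,0.04,-0.04,0.05,0.03,0.44,85],[-0.06,0.04,-0.03,0.04,0.03,0.43,85]]
[559.29705718  70.99629381  77.42634633]
```

Emit:
{"fn": "move_arm", "kwargs": {"steps": [[-0.07, 0.04, -0.04, 0.06, 0.05, 0.43, 85], [-0.06, 0.05, -0.03, 0.06, 0.04, 0.43, 85], [-0.07, 0.04, -0.04, 0.06, 0.04, 0.43, 85], [-0.06, 0.04, -0.03, 0.06, 0.04, 0.43, 85], [-0.07, 0.05, -0.04, 0.05, 0.03, 0.43, 85], [-0.07, 0.04, -0.04, 0.05, 0.03, 0.44, 85], [-0.06, 0.04, -0.03, 0.04, 0.03, 0.43, 85], [0, 0, 0, 0, 0, 0, 85], [0, 0, 0, 0, 0, 0, 85]]}}

```text
clock: 14.55
tcp_pos: [559.7, 70.3, 78.6]
ee_rot: [0.285, 0.67, 0.632, 0.267]
contact_force: [-0.2, 0.7, 0.3]
width: 85.1
```

```bash
python3 - <<'E'
from h import *
show()
plan([tgt((-40,0,83),.8)],85,vmax=20)
c=calibration("wrist"); im=capture("wrist"); cv2.imwrite("pics/w4.png",im[:,:,::-1]); print(reds(im))
for X in [cup((-58,0,82)),cup((-7,0,82))]: print(pix("wrist",X,c).round(0))
E
```

```text
t14.6 [559.7  70.3  78.6] cup [-33.8  -0.7  78.6] xyaw 86.6 z [ 0.72 -0.04 -0.69] F [-0.2  0.7  0.3] w 85.1 q [ 0.17  0.59 -0.83  2.53  2.2   0.97 -1.01]
1 rows
[[0.02,0.01,0.01,0.02,-0.03,0.01,85]]
[([304, 261, 44, 73, 2535], [325.0, 295.3]), ([4, 310, 12, 17, 136], [9.6, 317.8])]
[[322. 271.]]
[[322. 309.]]
```

Emit:
{"fn": "move_arm", "kwargs": {"steps": [[0, 0, 0, 0, 0, 0, 50], [0, 0, 0, 0, 0, 0, 30], [0, 0, 0, 0, 0, 0, 0], [0, 0, 0, 0, 0, 0, 0], [0, 0, 0, 0, 0, 0, 0], [0, 0, 0, 0, 0, 0, 0]], "force": 80}}

```text
clock: 15.35
tcp_pos: [559.5, 73.3, 78.3]
ee_rot: [0.283, 0.669, 0.633, 0.27]
contact_force: [-3.5, 5.5, 4.0]
width: 12.1
```

```bash
python3 - <<'E'
from h import *
show()
p,R,s=now(); plan([(p+[0,0,221],R)],0,vmax=14)
E
```

```text
t15.3 [559.5  73.3  78.3] cup [-34.2   2.3  78.3] xyaw 86.9 z [ 0.72 -0.04 -0.69] F [-3.5  5.5  4. ] w 12.1 q [ 0.18  0.59 -0.83  2.53  2.21  0.97 -1.01]
16 rows
[[0.0,0.0,0.0,0.0,0.25,-0.24,0],[0.0,0.0,0.0,0.0,0.25,-0.24,0],[0.0,0.0,0.0,0.0,0.24,-0.24,0],[0.0,0.0,0.0,0.0,0.25,-0.24,0],[0.0,0.0,0.0,0.01,0.25,-0.24,0],[0.0,0.0,0.0,0.0,0.25,-0.24,0],[0.0,0.0,0.0,0.0,0.25,-0.24,0],[0.0,0.0,0.0,0.0,0.25,-0.24,0],[0.0,0.0,0.0,0.0,0.24,-0.24,0],[0.0,0.0,0.0,0.0,0.25,-0.24,0],[0.0,0.0,0.0,0.0,0.25,-0.24,0],[0.0,0.0,0.0,0.0,0.25,-0.24,0],[0.0,0.0,0.0,0.0,0.25,-0.24,0],[0.0,0.0,0.0,0.0,0.25,-0.24,0],[0.0,0.0,0.0,0.01,0.24,-0.24,0],[0.0,0.0,0.0,0.0,0.25,-0.24,0]]
```

Emit:
{"fn": "move_arm", "kwargs": {"steps": [[0, 0, 0, 0, 0.25, -0.24, 0], [0, 0, 0, 0, 0.25, -0.24, 0], [0, 0, 0, 0, 0.25, -0.24, 0], [0, 0, 0, 0, 0.25, -0.24, 0], [0, 0, 0, 0, 0.25, -0.24, 0], [0, 0, 0, 0, 0.25, -0.24, 0], [0, 0, 0, 0, 0.25, -0.24, 0], [0, 0, 0, 0, 0.25, -0.24, 0]]}}

```text
clock: 16.35
tcp_pos: [559.4, 73.3, 188.2]
ee_rot: [0.281, 0.669, 0.633, 0.269]
contact_force: [7.2, 4.6, -12.0]
width: 12.4
```

```bash
python3 - <<'E'
from h import *
show()
p,R,s=now(); plan([(np.array([559.5,72,299.]),rot(P[2]+np.pi/2,-.8))],0,vmax=14)
E
```

```text
t16.4 [559.4  73.3 188.2] cup [-34.3   2.3 188.2] xyaw 86.9 z [ 0.72 -0.04 -0.7 ] F [  7.2   4.6 -12. ] w 12.4 q [ 0.27  0.23 -0.82  2.42  1.89  0.57 -0.7 ]
8 rows
[[0.0,0.0,0.0,0.0,0.25,-0.24,0],[0.0,-0.01,0.0,-0.01,0.25,-0.24,0],[0.0,0.0,0.0,0.0,0.25,-0.24,0],[0.0,-0.01,0.0,0.0,0.24,-0.24,0],[0.0,0.0,0.0,-0.01,0.25,-0.24,0],[0.0,-0.01,0.01,0.0,0.25,-0.25,0],[0.0,0.0,0.0,0.0,0.25,-0.24,0],[0.0,-0.01,0.0,-0.01,0.25,-0.24,0]]
```

Emit:
{"fn": "move_arm", "kwargs": {"steps": [[0.17, 0, 0, 0, 0.24, -0.24, 0], [0.17, 0, 0, 0, 0.24, -0.25, 0], [0.17, 0, 0, 0, 0.23, -0.26, 0], [0.17, 0, 0, 0, 0.22, -0.26, 0], [0.17, 0, 0, 0, 0.21, -0.27, 0], [0.17, 0, 0, 0, 0.21, -0.27, 0], [0.17, 0, 0, 0, 0.2, -0.28, 0], [0.17, 0, 0, 0, 0.19, -0.28, 0], [0, 0, 0, 0, 0, 0, 0]]}}

```text
clock: 17.48
tcp_pos: [557.0, 73.4, 298.8]
ee_rot: [0.213, 0.694, 0.657, 0.203]
contact_force: [-8.3, 7.1, 3.8]
width: 11.5
```

```bash
python3 - <<'E'
from h import *
show()
im=capture("side"); crop(im,250,40,450,310,2,"s3")
E
```

```text
t17.5 [557.   73.4 298.8] cup [-36.6   2.2 298.8] xyaw 86.9 z [ 0.56 -0.03 -0.83] F [-8.3  7.1  3.8] w 11.5 q [ 0.44  0.01 -0.81  2.09  0.48  0.54  0.8 ]
```

View pics/s3.png

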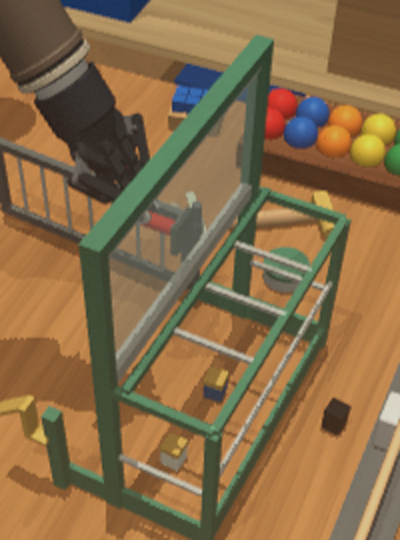

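The side crop shows the sash raised, with its foot rail along the roof line. Blue tin is at (215,383), white at (172,452).

```bash
python3 - <<'E'
from h import *
p,R,s=now()
a=plan([(p-R.apply([0,0,90]),R)],85,vmax=30)
plan([(cup((-115,-20,250)),rot(P[2]+np.pi/2,-.7)),(cup((-90,-30,120)),rot(P[2]+np.pi/2,-.8))],85,start=a,vmax=30)
E
```

```text
4 rows
[[0.0,0.0,0.0,0.0,0.0,-0.56,85],[0.0,0.0,0.0,0.0,0.0,-0.57,85],[0.0,0.0,0.0,0.0,0.0,-0.56,85],[0.0,0.0,0.0,0.0,0.0,-0.56,85]]
10 rows
[[-0.14,-0.01,0.0,-0.11,-0.46,0.43,85],[-0.13,0.0,0.0,-0.11,-0.47,0.42,85],[-0.14,-0.01,0.01,-0.11,-0.48,0.41,85],[-0.13,0.0,0.0,-0.11,-0.49,0.4,85],[-0.14,-0.01,0.0,-0.11,-0.49,0.39,85],[-0.13,0.0,0.0,-0.05,-0.32,0.58,85],[-0.14,0.0,0.0,-0.05,-0.34,0.57,85],[-0.13,0.0,0.0,-0.05,-0.34,0.57,85],[-0.13,0.0,0.0,-0.05,-0.36,0.55,85],[-0.13,0.0,0.0,-0.05,-0.37,0.55,85]]
```

Emit:
{"fn": "move_arm", "kwargs": {"steps": [[0, 0, 0, 0, 0, 0, 40], [0, 0, 0, 0, 0, 0, 85], [0, 0, 0, 0, 0, 0, 85], [0, 0, 0, 0, 0, 0, 85], [0, 0, 0, 0, 0, -0.56, 85], [0, 0, 0, 0, 0, -0.57, 85], [0, 0, 0, 0, 0, -0.56, 85], [0, 0, 0, 0, 0, -0.56, 85], [-0.14, 0, 0, -0.11, -0.46, 0.43, 85], [-0.13, 0, 0, -0.11, -0.47, 0.42, 85], [-0.14, 0, 0, -0.11, -0.48, 0.41, 85], [-0.13, 0, 0, -0.11, -0.49, 0.4, 85], [-0.14, 0, 0, -0.11, -0.49, 0.39, 85], [-0.13, 0, 0, -0.05, -0.32, 0.58, 85], [-0.14, 0, 0, -0.05, -0.34, 0.57, 85], [-0.13, 0, 0, -0.05, -0.34, 0.57, 85], [-0.13, 0, 0, -0.05, -0.36, 0.55, 85], [-0.13, 0, 0, -0.05, -0.37, 0.55, 85], [0, 0, 0, 0, 0, 0, 85], [0, 0, 0, 0, 0, 0, 85]]}}

```text
clock: 20.02
tcp_pos: [469.6, 25.4, 160.1]
ee_rot: [0.265, 0.686, 0.641, 0.219]
contact_force: [1.0, -1.3, 0.5]
width: 84.6
```

```bash
python3 - <<'E'
from h import *
show(); c=calibration("wrist"); im=capture("wrist"); cv2.imwrite("pics/w5.png",im[:,:,::-1])
for X in [cup((40,34,40)),cup((40,-90,40)),cup((40,34,0)),cup((40,-90,0))]: print(pix("wrist",X,c).round(0))
E
```

```text
t20.0 [469.6  25.4 160.1] cup [-121.2  -50.8  160.1] xyaw 85.3 z [ 0.64 -0.08 -0.76] F [ 1.  -1.3  0.5] w 84.6 q [ 0.65  0.19 -1.19  2.54  1.75  0.56 -0.57]
[[411. 253.]]
[[290. 251.]]
[[408. 222.]]
[[293. 219.]]
```

View pics/w5.png

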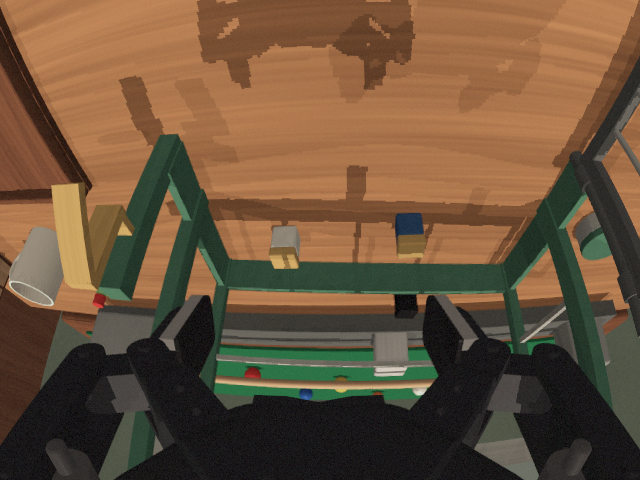

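```bash
python3 - <<'E'
from h import *
for uv,z in [((285,227),0),((285,268),40),((409,214),0),((411,255),40)]:
    X=onz("wrist",uv,z);print(X.round(1),tocup(X).round(1))
crop(cv2.imread("pics/w5.png")[:,:,::-1],250,190,450,290,4,"w5c")
E
```

```text
[644.1 -35.    0. ] [  56.5 -100.8    0. ]
[665.9 -34.9  40. ] [ 78.3 -99.5  40. ]
[624.1 100.1   0. ] [28.8 32.8  0. ]
[641.6 100.3  40. ] [46.2 34.1 40. ]
```

View pics/w5c.png

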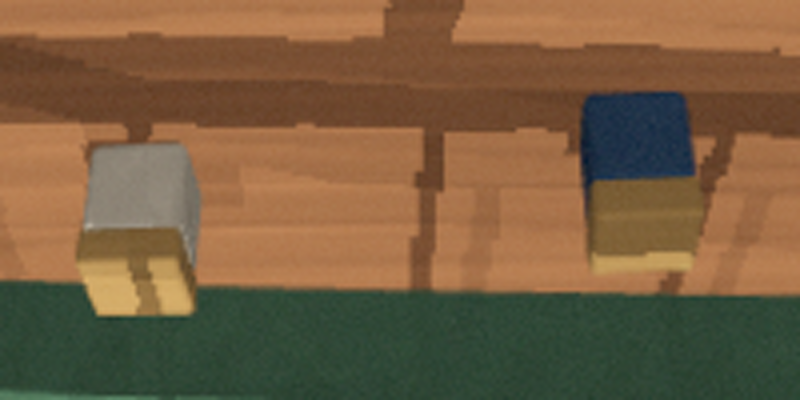

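```bash
python3 - <<'E'
from h import *
show()
B=tocup(np.array([635,99,28.]));print(B)
p1,R=tgt(B,.8);z=R.apply([0,0,1])
a=plan([(p1-110*z,R)],70,vmax=20,wmax=.07)
plan([(p1,R)],70,start=a,vmax=20)
E
```

```text
t20.1 [470.   24.9 160.8] cup [-120.7  -51.2  160.8] xyaw 85.2 z [ 0.64 -0.09 -0.76] F [1.  0.  0.8] w 85.0 q [ 0.65  0.19 -1.19  2.54  1.76  0.56 -0.57]
[39.68148361 32.36711075 28.        ]
7 rows
[[-0.09,0.05,0.01,0.32,0.1,0.36,70],[-0.1,0.04,0.01,0.31,0.09,0.35,70],[-0.09,0.05,0.01,0.31,0.09,0.37,70],[-0.09,0.04,0.0,0.31,0.08,0.36,70],[-0.09,0.05,0.01,0.3,0.07,0.37,70],[-0.1,0.04,0.01,0.31,0.07,0.37,70],[-0.09,0.05,0.01,0.3,0.07,0.37,70]]
6 rows
[[0.0,0.0,0.0,0.0,0.0,0.46,70],[0.0,0.0,0.0,0.0,0.0,0.46,70],[0.0,0.0,0.0,0.0,0.0,0.46,70],[0.0,0.0,0.0,0.0,0.0,0.46,70],[0.0,0.0,0.0,0.0,0.0,0.46,70],[0.0,0.0,0.0,-0.01,0.0,0.45,70]]
```

Emit:
{"fn": "move_arm", "kwargs": {"steps": [[-0.09, 0.05, 0.01, 0.32, 0.1, 0.36, 70], [-0.1, 0.04, 0.01, 0.31, 0.09, 0.35, 70], [-0.09, 0.05, 0.01, 0.31, 0.09, 0.37, 70], [-0.09, 0.04, 0, 0.31, 0.08, 0.36, 70], [-0.09, 0.05, 0.01, 0.3, 0.07, 0.37, 70], [-0.1, 0.04, 0.01, 0.31, 0.07, 0.37, 70], [-0.09, 0.05, 0.01, 0.3, 0.07, 0.37, 70], [0, 0, 0, 0, 0, 0, 70], [0, 0, 0, 0, 0, 0, 70]]}}

```text
clock: 21.2
tcp_pos: [561.6, 102.2, 99.4]
ee_rot: [0.283, 0.67, 0.632, 0.267]
contact_force: [-0.6, -0.6, -0.3]
width: 69.9
```

```bash
cat >> h.py <<'E'
def brass(im,lo=60):
    h=cv2.cvtColor(im,cv2.COLOR_RGB2HSV); 
    m=cv2.inRange(h,(19,90,70),(32,255,255)); n,l,st,ce=cv2.connectedComponentsWithStats(m)
    return [(st[i].tolist(),ce[i].round(1).tolist()) for i in range(1,n) if st[i][4]>lo]
E
python3 - <<'E'
from h import *
show()
B=tocup(np.array([635,99,28.])); c=calibration("wrist"); im=capture("wrist"); cv2.imwrite("pics/w6.png",im[:,:,::-1])
print(brass(im)); print(pix("wrist",[(635,99,40),(635,99,0)],c).round(0))
h=im.astype(int); m=((h[:,:,2]>1.6*h[:,:,0])&(h[:,:,2]>50)).astype(np.uint8); n,l,st,ce=cv2.connectedComponentsWithStats(m)
print([(st[i].tolist(),ce[i].round(0).tolist()) for i in range(1,n) if st[i][4]>200])
plan([tgt(B,.8)],70,vmax=20)
E
```

```text
t21.2 [561.6 102.2  99.4] cup [-33.8  31.3  99.4] xyaw 86.6 z [ 0.72 -0.04 -0.7 ] F [-0.6 -0.6 -0.3] w 69.9 q [ 0.27  0.64 -1.08  2.47  2.02  1.08 -0.84]
[([306, 245, 36, 7, 174], [322.8, 248.2]), ([141, 249, 43, 16, 301], [161.5, 257.7]), ([299, 356, 12, 16, 160], [305.4, 363.6])]
[[321. 245.]
 [321. 199.]]
[([303, 187, 38, 33, 1105], [321.0, 203.0]), ([352, 340, 47, 34, 561], [372.0, 356.0]), ([222, 342, 88, 37, 1227], [264.0, 359.0])]
6 rows
[[0.0,0.0,0.0,0.0,0.0,0.46,70],[0.0,0.0,0.0,0.01,0.0,0.46,70],[0.0,0.0,0.0,0.0,0.0,0.46,70],[0.0,0.0,0.0,0.01,0.0,0.46,70],[0.0,0.0,-0.01,0.0,0.0,0.46,70],[0.0,0.0,0.0,0.01,0.0,0.46,70]]
```

Emit:
{"fn": "move_arm", "kwargs": {"steps": [[0, 0, 0, 0, 0, 0.46, 70], [0, 0, 0, 0.01, 0, 0.46, 70], [0, 0, 0, 0, 0, 0.46, 70], [0, 0, 0, 0, 0, 0.46, 70], [0, 0, 0, 0, 0, 0.46, 70], [0, 0, 0, 0, 0, 0.46, 70], [0, 0, 0, 0, 0, 0, 70], [0, 0, 0, 0, 0, 0, 45], [0, 0, 0, 0, 0, 0, 25], [0, 0, 0, 0, 0, 0, 0], [0, 0, 0, 0, 0, 0, 0], [0, 0, 0, 0, 0, 0, 0], [0, 0, 0, 0, 0, 0, 0]], "force": 60}}

```text
clock: 22.88
tcp_pos: [640.7, 99.6, 22.1]
ee_rot: [0.283, 0.67, 0.632, 0.268]
contact_force: [-3.6, -0.5, 5.8]
width: 26.2
```

```bash
python3 - <<'E'
from h import *
show(); p,R,s=now(); z=R.apply([0,0,1])
im=capture("wrist"); cv2.imwrite("pics/w7.png",im[:,:,::-1]);print(brass(im))
# out: lift 12, back along -z 170, then tray
a=plan([(p+[0,0,12],R),(p+[0,0,12]-150*z,R)],0,vmax=22)
E
```

```text
t22.9 [640.7  99.6  22.1] cup [45.3 33.3 22.1] xyaw 86.7 z [ 0.72 -0.04 -0.7 ] F [-3.6 -0.5  5.8] w 26.2 q [ 0.25  0.88 -0.94  2.34  2.23  1.12 -0.81]
[([58, 308, 61, 21, 435], [87.7, 319.0]), ([288, 316, 61, 10, 281], [318.6, 321.8])]
8 rows
[[0.0,0.0,0.0,0.0,0.22,-0.21,0],[0.0,0.0,0.0,0.0,0.0,-0.54,0],[0.0,0.0,0.0,0.0,0.0,-0.53,0],[0.0,0.0,0.0,0.0,0.0,-0.54,0],[0.0,0.0,0.0,0.0,0.0,-0.53,0],[0.0,0.0,0.0,0.0,0.0,-0.54,0],[0.0,0.0,0.0,0.0,0.0,-0.53,0],[0.0,0.0,0.0,0.0,0.0,-0.54,0]]
```

Emit:
{"fn": "move_arm", "kwargs": {"steps": [[0, 0, 0, 0, 0.22, -0.21, 0], [0, 0, 0, 0, 0, -0.54, 0], [0, 0, 0, 0, 0, -0.53, 0], [0, 0, 0, 0, 0, -0.54, 0], [0, 0, 0, 0, 0, -0.53, 0], [0, 0, 0, 0, 0, -0.54, 0], [0, 0, 0, 0, 0, -0.53, 0], [0, 0, 0, 0, 0, 0, 0]]}}

```text
clock: 23.92
tcp_pos: [548.6, 104.8, 124.4]
ee_rot: [0.283, 0.669, 0.632, 0.268]
contact_force: [0.3, 0.5, -1.2]
width: 25.6
```

```bash
cat >> h.py <<'E'
def tgw(G,tilt,yaw=None):
    G=np.array(G,float); yaw=np.arctan2(G[1],G[0])+np.pi/2 if yaw is None else yaw
    R=rot(yaw,-tilt); return G+8*R.apply([0,0,1]),R
E
python3 - <<'E'
from h import *
show(); p,R,s=now()
print(p+[-60,-40,130])
a=plan([tgw((500,20,250),.8)],0,vmax=28,wmax=.1)
a=plan([tgw((472,-160,270),.8)],0,vmax=35,wmax=.12,start=a)
a=plan([tgw((472,-321,160),.8)],0,vmax=35,wmax=.12,start=a)
E
```

```text
t23.9 [548.6 104.8 124.4] cup [-46.9  33.1 124.4] xyaw 86.7 z [ 0.72 -0.04 -0.7 ] F [ 0.3  0.5 -1.2] w 25.6 q [ 0.3   0.56 -1.12  2.48  1.95  1.02 -0.81]
[488.61489863  64.80189427 254.4430874 ]
6 rows
[[0.0,0.08,-0.08,-0.36,0.25,-0.46,0],[0.0,0.07,-0.07,-0.36,0.24,-0.47,0],[0.01,0.08,-0.08,-0.36,0.25,-0.47,0],[0.0,0.07,-0.07,-0.35,0.23,-0.47,0],[0.0,0.08,-0.08,-0.35,0.24,-0.48,0],[0.0,0.08,-0.08,-0.35,0.22,-0.48,0]]
6 rows
[[0.0,-0.29,0.28,-0.75,-0.04,-0.17,0],[0.0,-0.3,0.29,-0.76,-0.01,-0.13,0],[0.0,-0.29,0.28,-0.77,0.02,-0.09,0],[0.0,-0.29,0.29,-0.77,0.05,-0.07,0],[0.0,-0.29,0.28,-0.76,0.09,-0.03,0],[0.0,-0.3,0.29,-0.77,0.12,0.0,0]]
6 rows
[[0.0,-0.22,0.21,-0.64,-0.18,0.47,0],[0.0,-0.21,0.21,-0.63,-0.16,0.5,0],[0.0,-0.22,0.21,-0.62,-0.14,0.51,0],[0.0,-0.21,0.21,-0.61,-0.12,0.54,0],[0.0,-0.22,0.2,-0.59,-0.1,0.55,0],[0.0,-0.21,0.21,-0.58,-0.09,0.57,0]]
```

Emit:
{"fn": "move_arm", "kwargs": {"steps": [[0, 0, 0, 0, 0, -0.5, 0], [0, 0.08, -0.08, -0.36, 0.25, -0.46, 0], [0, 0.07, -0.07, -0.36, 0.24, -0.47, 0], [0, 0.08, -0.08, -0.36, 0.25, -0.47, 0], [0, 0.07, -0.07, -0.35, 0.23, -0.47, 0], [0, 0.08, -0.08, -0.35, 0.24, -0.48, 0], [0, 0.08, -0.08, -0.35, 0.22, -0.48, 0], [0, -0.29, 0.28, -0.75, -0.04, -0.17, 0], [0, -0.3, 0.29, -0.76, -0.01, -0.13, 0], [0, -0.29, 0.28, -0.77, 0.02, -0.09, 0], [0, -0.29, 0.29, -0.77, 0.05, -0.07, 0], [0, -0.29, 0.28, -0.76, 0.09, -0.03, 0], [0, -0.3, 0.29, -0.77, 0.12, 0, 0], [0, 0, 0, 0, 0, 0, 0]]}}

```text
clock: 25.68
tcp_pos: [465.2, -156.1, 265.5]
ee_rot: [0.326, 0.752, 0.53, 0.22]
contact_force: [0.7, 0.2, -0.6]
width: 25.7
```

```bash
python3 - <<'E'
from h import *
show(); p,R,s=now()
a=plan([tgw((472,-321,160),.8)],0,vmax=30,wmax=.1)
a=plan([tgw((472,-321,60),.8)],0,vmax=25,wmax=.12,start=a)
E
```

```text
t25.7 [ 465.2 -156.1  265.5] cup [-115.  -232.2  265.5] xyaw 70.0 z [ 0.68 -0.26 -0.69] F [ 0.7  0.2 -0.6] w 25.7 q [ 0.54 -0.17 -0.42  2.48  1.33  0.13  0.05]
7 rows
[[0.01,-0.16,0.17,-0.54,-0.12,0.46,0],[0.01,-0.16,0.18,-0.54,-0.11,0.46,0],[0.01,-0.16,0.17,-0.53,-0.1,0.49,0],[0.01,-0.16,0.18,-0.52,-0.08,0.49,0],[0.0,-0.16,0.17,-0.51,-0.06,0.51,0],[0.01,-0.17,0.17,-0.49,-0.05,0.52,0],[0.01,-0.16,0.18,-0.49,-0.04,0.53,0]]
5 rows
[[0.0,0.0,0.0,0.0,-0.36,0.35,0],[0.0,0.0,0.0,0.0,-0.36,0.35,0],[0.0,0.0,0.0,0.0,-0.36,0.34,0],[0.0,0.0,0.0,0.0,-0.36,0.35,0],[0.0,0.0,0.0,0.0,-0.36,0.35,0]]
```

Emit:
{"fn": "move_arm", "kwargs": {"steps": [[0, -0.16, 0.17, -0.54, -0.12, 0.46, 0], [0, -0.16, 0.18, -0.54, -0.11, 0.46, 0], [0, -0.16, 0.17, -0.53, -0.1, 0.49, 0], [0, -0.16, 0.18, -0.52, -0.08, 0.49, 0], [0, -0.16, 0.17, -0.51, -0.06, 0.51, 0], [0, -0.17, 0.17, -0.49, -0.05, 0.52, 0], [0, -0.16, 0.18, -0.49, -0.04, 0.53, 0], [0, 0, 0, 0, 0, 0, 0], [0, 0, 0, 0, -0.36, 0.35, 0], [0, 0, 0, 0, -0.36, 0.35, 0], [0, 0, 0, 0, -0.36, 0.35, 0], [0, 0, 0, 0, -0.2, 0.2, 0], [0, 0, 0, 0, 0, 0, 0]]}}

```text
clock: 27.3
tcp_pos: [477.9, -307.6, 93.8]
ee_rot: [0.345, 0.807, 0.441, 0.186]
contact_force: [-0.4, 0.3, -0.5]
width: 25.8
```

```bash
python3 - <<'E'
from h import *
show(); p,R,s=now()
im=capture("wrist"); cv2.imwrite("pics/w8.png",im[:,:,::-1])
a=plan([tgw((472,-321,39),.8)],0,vmax=15,wmax=.12)
E
```

```text
t27.3 [ 477.9 -307.6   93.8] cup [ -93.5 -382.7   93.8] xyaw 57.2 z [ 0.6  -0.39 -0.69] F [-0.4  0.3 -0.5] w 25.8 q [ 0.57  0.42 -0.23  2.57  2.78  0.67 -1.37]
5 rows
[[0.01,-0.02,0.03,-0.07,-0.19,0.24,0],[0.01,-0.02,0.02,-0.07,-0.2,0.24,0],[0.01,-0.02,0.03,-0.07,-0.19,0.24,0],[0.0,-0.02,0.03,-0.07,-0.19,0.24,0],[0.01,-0.02,0.02,-0.08,-0.19,0.24,0]]
```

View pics/w8.png

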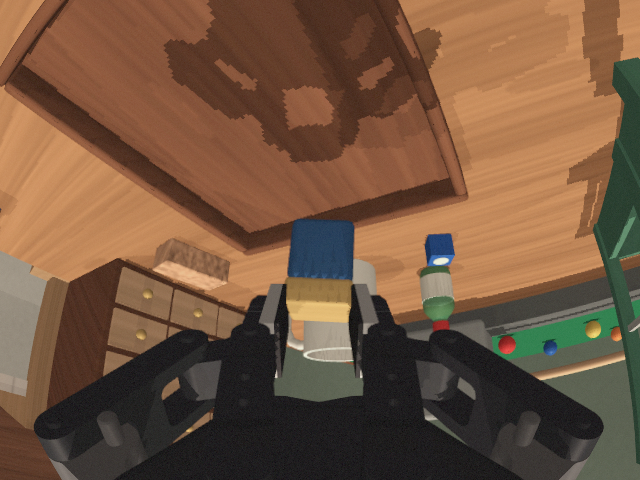

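```bash
python3 - <<'E'
from h import *
p,R,s=now()
a=plan([tgw((488,-348,60),.8),tgw((488,-348,38),.8)],0,vmax=15,wmax=.12)
E
```

```text
7 rows
[[0.01,-0.04,0.05,-0.14,-0.02,0.27,0],[0.01,-0.04,0.04,-0.14,-0.02,0.27,0],[0.01,-0.04,0.05,-0.14,-0.02,0.27,0],[0.0,-0.04,0.05,-0.14,-0.02,0.27,0],[0.01,-0.04,0.04,-0.14,-0.01,0.27,0],[0.0,0.0,0.0,0.0,-0.2,0.19,0],[0.0,0.0,0.0,0.0,-0.2,0.19,0]]
```

Emit:
{"fn": "move_arm", "kwargs": {"steps": [[0, -0.04, 0.05, -0.14, -0.02, 0.27, 0], [0, -0.04, 0.04, -0.14, -0.02, 0.27, 0], [0, -0.04, 0.05, -0.14, -0.02, 0.27, 0], [0, -0.04, 0.05, -0.14, -0.02, 0.27, 0], [0, -0.04, 0.04, -0.14, -0.01, 0.27, 0], [0, 0, 0, 0, 0, 0, 0], [0, 0, 0, 0, -0.2, 0.19, 0], [0, 0, 0, 0, -0.1, 0.1, 0], [0, 0, 0, 0, 0, 0, 0], [0, 0, 0, 0, 0, 0, 0]]}}

```text
clock: 28.6
tcp_pos: [492.6, -352.3, 38.0]
ee_rot: [0.349, 0.818, 0.421, 0.18]
contact_force: [0.6, 0.6, -0.9]
width: 25.6
```

```bash
python3 - <<'E'
from h import *
show(); p,R,s=now()
print(tgw((488,-348,38),.8)[0])
E
```

```text
t28.6 [ 492.6 -352.3   38. ] cup [ -76.2 -426.5   38. ] xyaw 54.5 z [ 0.59 -0.42 -0.69] F [ 0.6  0.6 -0.9] w 25.6 q [ 0.63  0.61 -0.21  2.51  2.85  0.8  -1.39]
[ 492.67247966 -351.33201418   32.42634633]
```

Emit:
{"fn": "move_arm", "kwargs": {"steps": [[0, 0, 0, 0, -0.06, 0.06, 0], [0, 0, 0, 0, -0.06, 0.06, 0], [0, 0, 0, 0, 0, 0, 0], [0, 0, 0, 0, 0, 0, 35], [0, 0, 0, 0, 0, 0, 50], [0, 0, 0, 0, 0, 0, 50], [0, 0, 0, 0, 0, 0, 50], [0, 0, 0, 0, 0, -0.4, 50], [0, 0, 0, 0, 0, -0.5, 50], [0, 0, 0, 0, 0, -0.5, 50], [0, 0, 0, 0, 0, -0.5, 50], [0, 0, 0, 0, 0, -0.5, 60], [0, 0, 0, 0, 0, 0, 60]]}}

```text
clock: 30.22
tcp_pos: [449.8, -318.0, 76.3]
ee_rot: [0.346, 0.819, 0.421, 0.18]
contact_force: [-0.9, -0.2, -0.4]
width: 59.7
```

```bash
python3 - <<'E'
from h import *
show()
t=capture("top"); s=capture("side"); cs=calibration("side"); ct=calibration("top")
a=t[170:370,170:470]; cv2.imwrite("pics/t3.png",cv2.resize(a,None,fx=2.6,fy=2.6)[:,:,::-1])
a=s[190:400,150:400]; cv2.imwrite("pics/s4.png",cv2.resize(a,None,fx=3,fy=2.8)[:,:,::-1])
print(pix("side",[cup((40,-90,40)),cup((67,-100,40))],cs),pix("top",[cup((40,-90,40)),cup((67,-100,40)),(488,-348,48)],ct))
E
```

```text
t30.2 [ 449.8 -318.    76.3] cup [-120.9 -394.7   76.3] xyaw 54.6 z [ 0.59 -0.41 -0.7 ] F [-0.9 -0.2 -0.4] w 59.7 q [ 1.2   0.67 -1.02  2.57  2.38  0.94 -0.83]
[[337.92307458 261.01757761]
 [345.51558738 267.94513397]] [[308.60875381 236.39602875]
 [312.41523052 227.77711986]
 [418.87463178 282.51831979]]
```

View pics/s4.png

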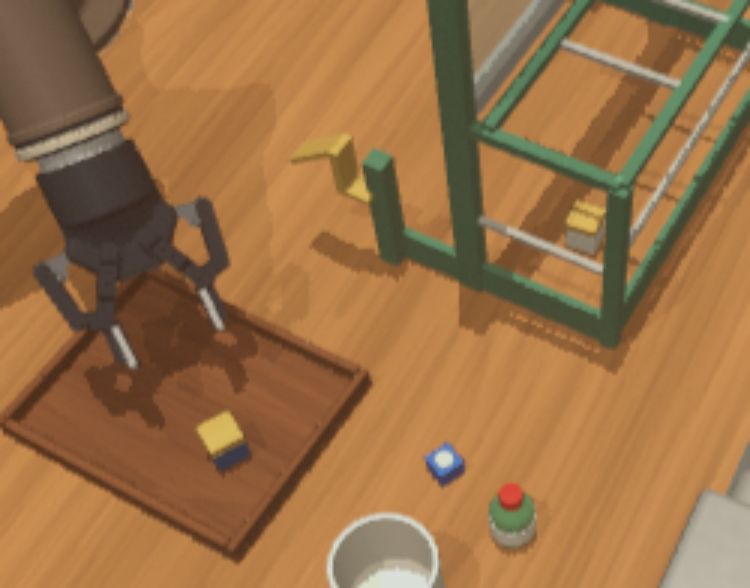

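```bash
python3 - <<'E'
from h import *
a=plan([tgw((440,-270,200),.7),tgw((470,-150,250),.65)],85,vmax=28,wmax=.1)
W=(67,-100,29); p1,R=tgt(W,.8);z=R.apply([0,0,1]); print("to",p1-130*z)
a=plan([tgw((480,-60,220),.7),(p1-130*z,R)],85,start=a,vmax=28,wmax=.1)
E
```

```text
10 rows
[[0.13,0.06,-0.07,0.17,0.32,-0.52,85],[0.14,0.06,-0.06,0.18,0.31,-0.53,85],[0.13,0.07,-0.07,0.17,0.3,-0.54,85],[0.13,0.06,-0.06,0.18,0.29,-0.53,85],[0.14,0.06,-0.07,0.18,0.29,-0.55,85],[0.07,0.2,-0.25,0.6,0.02,-0.31,85],[0.06,0.2,-0.25,0.6,0.03,-0.29,85],[0.07,0.2,-0.25,0.61,0.05,-0.28,85],[0.06,0.2,-0.26,0.62,0.08,-0.26,85],[0.07,0.21,-0.25,0.62,0.1,-0.24,85]]
to [567.19071733 -29.63461419 113.99821854]
9 rows
[[-0.08,0.19,-0.24,0.56,-0.2,0.08,85],[-0.09,0.19,-0.24,0.56,-0.18,0.1,85],[-0.08,0.19,-0.24,0.57,-0.16,0.11,85],[-0.09,0.19,-0.24,0.57,-0.15,0.12,85],[-0.13,0.06,-0.06,0.21,-0.03,0.63,85],[-0.13,0.06,-0.07,0.2,-0.03,0.64,85],[-0.14,0.06,-0.06,0.19,-0.05,0.63,85],[-0.13,0.06,-0.07,0.19,-0.05,0.64,85],[-0.13,0.06,-0.06,0.18,-0.07,0.63,85]]
```

Emit:
{"fn": "move_arm", "kwargs": {"steps": [[0.13, 0.06, -0.07, 0.17, 0.32, -0.52, 85], [0.14, 0.06, -0.06, 0.18, 0.31, -0.53, 85], [0.13, 0.07, -0.07, 0.17, 0.3, -0.54, 85], [0.13, 0.06, -0.06, 0.18, 0.29, -0.53, 85], [0.14, 0.06, -0.07, 0.18, 0.29, -0.55, 85], [0.07, 0.2, -0.25, 0.6, 0.02, -0.31, 85], [0.06, 0.2, -0.25, 0.6, 0.03, -0.29, 85], [0.07, 0.2, -0.25, 0.61, 0.05, -0.28, 85], [0.06, 0.2, -0.26, 0.62, 0.08, -0.26, 85], [0.07, 0.21, -0.25, 0.62, 0.1, -0.24, 85], [0, 0, 0, 0, 0, 0, 85]]}}

```text
clock: 31.7
tcp_pos: [465.1, -192.7, 228.7]
ee_rot: [0.273, 0.785, 0.528, 0.177]
contact_force: [0.4, -0.7, -0.2]
width: 85.0
```

```bash
python3 - <<'E'
from h import *
show()
W=(67,-100,29); p1,R=tgt(W,.8);z=R.apply([0,0,1]); print("to",p1-130*z)
a=plan([tgw((480,-60,220),.7),(p1-130*z,R)],85,vmax=28,wmax=.1)
E
```

```text
t31.7 [ 465.1 -192.7  228.7] cup [-112.9 -268.7  228.7] xyaw 67.6 z [ 0.57 -0.24 -0.79] F [ 0.4 -0.7 -0.2] w 85.0 q [ 1.22 -0.04 -0.95  2.36  0.41  0.16  1.06]
to [567.19071733 -29.63461419 113.99821854]
10 rows
[[-0.05,0.23,-0.27,0.65,-0.17,-0.04,85],[-0.05,0.24,-0.26,0.66,-0.14,-0.03,85],[-0.06,0.23,-0.27,0.66,-0.11,0.0,85],[-0.05,0.24,-0.27,0.66,-0.09,0.02,85],[-0.05,0.23,-0.27,0.67,-0.06,0.05,85],[-0.13,0.06,-0.06,0.21,-0.02,0.63,85],[-0.14,0.06,-0.07,0.19,-0.04,0.63,85],[-0.13,0.06,-0.06,0.2,-0.05,0.64,85],[-0.13,0.06,-0.06,0.19,-0.05,0.63,85],[-0.14,0.06,-0.07,0.18,-0.07,0.64,85]]
```

Emit:
{"fn": "move_arm", "kwargs": {"steps": [[-0.05, 0.23, -0.27, 0.65, -0.17, -0.04, 85], [-0.05, 0.24, -0.26, 0.66, -0.14, -0.03, 85], [-0.06, 0.23, -0.27, 0.66, -0.11, 0, 85], [-0.05, 0.24, -0.27, 0.66, -0.09, 0.02, 85], [-0.05, 0.23, -0.27, 0.67, -0.06, 0.05, 85], [0, 0, 0, 0, 0, 0, 85], [-0.13, 0.06, -0.06, 0.21, -0.02, 0.63, 85], [-0.14, 0.06, -0.07, 0.19, -0.04, 0.63, 85], [-0.13, 0.06, -0.06, 0.2, -0.05, 0.64, 85], [-0.13, 0.06, -0.06, 0.19, -0.05, 0.63, 85], [0, 0, 0, 0, 0, 0, 85], [0, 0, 0, 0, 0, 0, 85]]}}

```text
clock: 33.2
tcp_pos: [500.9, -99.5, 172.3]
ee_rot: [0.273, 0.72, 0.604, 0.204]
contact_force: [-0.5, 0.0, 1.1]
width: 85.2
```

```bash
python3 - <<'E'
from h import *
show()
W=(67,-100,29); p1,R=tgt(W,.8);z=R.apply([0,0,1]); print("to",p1-110*z)
c=calibration("wrist"); im=capture("wrist"); cv2.imwrite("pics/w9.png",im[:,:,::-1])
u=pix("wrist",[cup((67,-100,40)),cup((67,-100,0))],c).round(0); print(u,brass(im))
x,y=map(int,u.mean(0)); crop(im,max(0,x-60),max(0,y-60),x+60,y+60,4,"w9c")
a=plan([(p1-110*z,R)],70,vmax=20,wmax=.07)
E
```

```text
t33.2 [500.9 -99.5 172.3] cup [ -82.7 -173.6  172.3] xyaw 79.2 z [ 0.62 -0.15 -0.77] F [-0.5  0.   1.1] w 85.2 q [ 0.39  0.09 -0.44  2.49  2.06  0.24 -0.64]
to [581.51346391 -30.47057765 100.06408435]
[[417. 233.]
 [412. 202.]] [([43, 149, 26, 24, 389], [55.7, 160.3]), ([235, 170, 48, 37, 463], [261.7, 188.8]), ([294, 172, 10, 15, 68], [298.7, 179.4]), ([241, 190, 19, 29, 153], [251.5, 207.4]), ([243, 206, 47, 40, 607], [269.2, 230.9]), ([405, 222, 28, 18, 254], [417.7, 231.7]), ([403, 374, 16, 13, 157], [410.7, 379.9])]
7 rows
[[-0.1,0.11,-0.07,0.3,0.02,0.34,70],[-0.1,0.11,-0.07,0.3,0.02,0.35,70],[-0.1,0.11,-0.06,0.3,0.02,0.35,70],[-0.1,0.1,-0.07,0.28,0.01,0.36,70],[-0.1,0.11,-0.07,0.28,0.01,0.36,70],[-0.11,0.11,-0.07,0.28,0.01,0.37,70],[-0.1,0.11,-0.07,0.27,0.01,0.37,70]]
```

View pics/w9c.png

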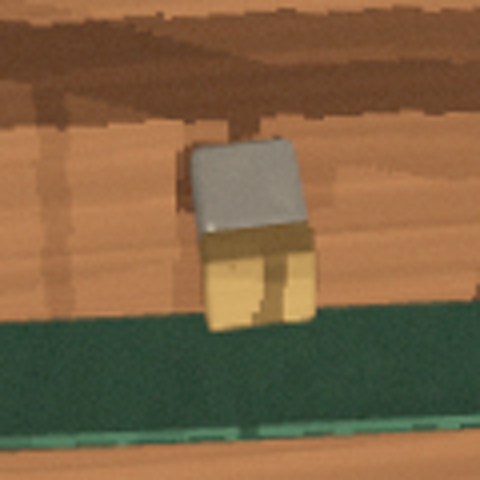

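The white tin sits where predicted, centred about (255,240) in the crop. The gripper is near the catch, so I'll shift left first and then descend.

Emit:
{"fn": "move_arm", "kwargs": {"steps": [[0, 0.2, -0.15, 0.6, 0.05, -0.05, 80], [0, 0.2, -0.15, 0.6, 0.05, -0.05, 75], [0, 0.2, -0.15, 0.6, 0.05, -0.05, 70], [0, 0, 0, 0, 0, 0, 70]]}}

```text
clock: 33.75
tcp_pos: [513.5, -26.7, 180.0]
ee_rot: [0.253, 0.688, 0.64, 0.229]
contact_force: [-0.5, 0.3, 0.4]
width: 69.4
```

```bash
python3 - <<'E'
from h import *
show()
W=(67,-100,29); p1,R=tgt(W,.8);z=R.apply([0,0,1])
a=plan([(p1-110*z,R)],70,vmax=20,wmax=.07)
E
```

```text
t33.8 [513.5 -26.7 180. ] cup [ -74.2 -100.2  180. ] xyaw 85.6 z [ 0.64 -0.06 -0.77] F [-0.5  0.3  0.4] w 69.4 q [ 0.29  0.08 -0.49  2.47  1.94  0.22 -0.56]
6 rows
[[-0.12,0.02,-0.01,0.01,0.0,0.44,70],[-0.11,0.02,-0.01,0.01,0.0,0.43,70],[-0.12,0.02,0.0,0.0,-0.01,0.44,70],[-0.11,0.02,-0.01,0.01,-0.02,0.44,70],[-0.12,0.02,-0.01,0.0,-0.02,0.44,70],[-0.12,0.02,-0.01,0.0,-0.04,0.43,70]]
```

Emit:
{"fn": "move_arm", "kwargs": {"steps": [[-0.12, 0.02, 0, 0, 0, 0.44, 70], [-0.11, 0.02, 0, 0, 0, 0.43, 70], [-0.12, 0.02, 0, 0, 0, 0.44, 70], [-0.11, 0.02, 0, 0, -0.02, 0.44, 70], [-0.12, 0.02, 0, 0, -0.02, 0.44, 70], [-0.12, 0.02, 0, 0, -0.04, 0.43, 70], [0, 0, 0, 0, 0, 0, 70], [0, 0, 0, 0, 0, 0, 70]]}}

```text
clock: 34.75
tcp_pos: [580.8, -33.4, 99.5]
ee_rot: [0.283, 0.673, 0.629, 0.267]
contact_force: [-0.4, -0.0, -0.5]
width: 70.1
```

```bash
python3 - <<'E'
from h import *
show()
W=(67,-100,29); c=calibration("wrist"); im=capture("wrist"); cv2.imwrite("pics/w10.png",im[:,:,::-1])
print(pix("wrist",[cup((67,-100,40)),cup((67,-100,0))],c).round(0),brass(im))
a=plan([tgt(W,.8)],70,vmax=19)
E
```

```text
t34.8 [580.8 -33.4  99.5] cup [  -6.7 -103.    99.5] xyaw 86.2 z [ 0.71 -0.04 -0.7 ] F [-0.4 -0.  -0.5] w 70.1 q [ 0.4   0.47 -0.64  2.5   2.53  0.68 -1.05]
[[324. 245.]
 [324. 199.]] [([25, 190, 41, 38, 673], [41.4, 210.2]), ([305, 230, 43, 23, 548], [325.6, 242.3]), ([342, 355, 17, 17, 227], [349.7, 362.8])]
6 rows
[[0.0,0.0,-0.01,0.01,0.0,0.46,70],[0.0,0.01,-0.01,0.02,0.0,0.46,70],[0.0,0.0,0.0,0.01,0.0,0.46,70],[0.0,0.0,-0.01,0.01,0.01,0.46,70],[0.0,0.01,-0.01,0.01,0.0,0.45,70],[0.0,0.0,-0.01,0.01,0.0,0.46,70]]
```

Emit:
{"fn": "move_arm", "kwargs": {"steps": [[0, 0, 0, 0.02, 0, 0.46, 70], [0, 0, 0, 0.02, 0, 0.46, 70], [0, 0, 0, 0.02, 0, 0.46, 70], [0, 0, 0, 0.02, 0, 0.46, 70], [0, 0, 0, 0, 0, 0.46, 70], [0, 0, 0, 0, 0, 0.46, 70], [0, 0, 0, 0, 0, 0, 70], [0, 0, 0, 0, 0, 0, 45], [0, 0, 0, 0, 0, 0, 25], [0, 0, 0, 0, 0, 0, 0], [0, 0, 0, 0, 0, 0, 0], [0, 0, 0, 0, 0, 0, 0], [0, 0, 0, 0, 0, 0, 0]]}}

```text
clock: 36.42
tcp_pos: [660.5, -34.4, 23.4]
ee_rot: [0.283, 0.672, 0.629, 0.268]
contact_force: [-4.3, 0.0, 6.5]
width: 26.0
```

```bash
python3 - <<'E'
from h import *
show(); p,R,s=now(); z=R.apply([0,0,1])
a=plan([(p+[0,0,12],R),(p+[0,0,12]-150*z,R)],0,vmax=22)
E
```

```text
t36.4 [660.5 -34.4  23.4] cup [ 72.9 -99.3  23.4] xyaw 86.3 z [ 0.72 -0.04 -0.7 ] F [-4.3  0.   6.5] w 26.0 q [ 0.35  0.72 -0.58  2.35  2.6   0.78 -1.01]
8 rows
[[0.0,0.0,0.0,0.0,0.22,-0.21,0],[0.0,0.0,0.0,0.0,0.0,-0.54,0],[0.0,0.0,0.0,0.0,0.0,-0.53,0],[0.0,0.0,0.0,0.0,0.0,-0.54,0],[0.0,0.0,0.0,0.0,0.0,-0.53,0],[0.0,0.0,0.0,0.0,0.0,-0.54,0],[0.0,0.0,0.0,0.0,0.0,-0.53,0],[0.0,0.0,0.0,0.0,0.0,-0.54,0]]
```

Emit:
{"fn": "move_arm", "kwargs": {"steps": [[0, 0, 0, 0, 0.22, -0.21, 0], [0, 0, 0, 0, 0, -0.54, 0], [0, 0, 0, 0, 0, -0.53, 0], [0, 0, 0, 0, 0, -0.54, 0], [0, 0, 0, 0, 0, -0.53, 0], [0, 0, 0, 0, 0, -0.54, 0], [0, 0, 0, 0, 0, -0.53, 0], [0, 0, 0, 0, 0, -0.54, 0], [0, 0, 0, 0, 0, 0, 0]]}}

```text
clock: 37.55
tcp_pos: [552.7, -27.9, 140.5]
ee_rot: [0.284, 0.672, 0.629, 0.268]
contact_force: [0.7, -0.5, -0.7]
width: 25.8
```

```bash
python3 - <<'E'
from h import *
show()
a=plan([tgw((490,-10,260),.75)],0,vmax=25,wmax=.1)
a=plan([tgw((475,-160,265),.75)],0,vmax=25,wmax=.08,start=a)
E
```

```text
t37.5 [552.7 -27.9 140.5] cup [-35.1 -99.1 140.5] xyaw 86.3 z [ 0.72 -0.04 -0.7 ] F [ 0.7 -0.5 -0.7] w 25.8 q [ 0.42  0.31 -0.66  2.53  2.47  0.56 -1.04]
6 rows
[[0.06,0.03,-0.04,0.06,0.17,-0.5,0],[0.05,0.03,-0.03,0.06,0.17,-0.51,0],[0.06,0.04,-0.04,0.06,0.16,-0.5,0],[0.06,0.03,-0.04,0.07,0.16,-0.51,0],[0.06,0.03,-0.03,0.06,0.15,-0.51,0],[0.05,0.03,-0.04,0.07,0.16,-0.51,0]]
7 rows
[[0.0,-0.2,0.21,-0.54,-0.02,-0.04,0],[0.0,-0.19,0.21,-0.55,0.0,-0.03,0],[0.0,-0.2,0.22,-0.54,0.01,-0.01,0],[0.0,-0.2,0.21,-0.54,0.03,0.01,0],[0.0,-0.2,0.21,-0.55,0.05,0.02,0],[0.0,-0.19,0.21,-0.53,0.07,0.04,0],[0.0,-0.2,0.21,-0.54,0.08,0.05,0]]
```

Emit:
{"fn": "move_arm", "kwargs": {"steps": [[0.06, 0.03, -0.04, 0.06, 0.17, -0.5, 0], [0.05, 0.03, -0.03, 0.06, 0.17, -0.51, 0], [0.06, 0.04, -0.04, 0.06, 0.16, -0.5, 0], [0.06, 0.03, -0.04, 0.07, 0.16, -0.51, 0], [0.06, 0.03, -0.03, 0.06, 0.15, -0.51, 0], [0.05, 0.03, -0.04, 0.07, 0.16, -0.51, 0], [0, 0, 0, 0, 0, 0, 0]]}}

```text
clock: 38.42
tcp_pos: [505.8, -19.8, 229.9]
ee_rot: [0.27, 0.669, 0.647, 0.249]
contact_force: [0.9, -0.0, -1.0]
width: 25.9
```

```bash
python3 - <<'E'
from h import *
show()
a=plan([tgw((470,-160,262),.7)],0,vmax=25,wmax=.08)
E
```

```text
t38.4 [505.8 -19.8 229.9] cup [-82.4 -93.7 229.9] xyaw 87.7 z [ 0.68 -0.04 -0.73] F [ 0.9 -0.  -1. ] w 25.9 q [ 0.24 -0.06 -0.4   2.47  1.62  0.13 -0.21]
6 rows
[[0.06,-0.2,0.25,-0.6,-0.01,-0.14,0],[0.06,-0.2,0.25,-0.6,0.01,-0.13,0],[0.06,-0.2,0.26,-0.6,0.03,-0.11,0],[0.06,-0.19,0.25,-0.61,0.06,-0.09,0],[0.06,-0.2,0.25,-0.6,0.08,-0.07,0],[0.06,-0.2,0.25,-0.61,0.1,-0.05,0]]
```

```bash
python3 - <<'E'
from h import *
a=plan([tgw((490,-40,250),.55),tgw((470,-160,250),.55),tgw((460,-250,200),.6)],0,vmax=28,wmax=.08)
E
```

```text
12 rows
[[0.45,-0.03,0.1,-0.18,0.01,-0.14,0],[0.45,-0.02,0.09,-0.17,0.0,-0.14,0],[0.45,-0.03,0.1,-0.18,-0.01,-0.14,0],[0.0,-0.17,0.28,-0.61,-0.04,-0.03,0],[0.0,-0.17,0.28,-0.62,-0.02,-0.01,0],[0.0,-0.17,0.28,-0.61,0.01,0.01,0],[0.0,-0.18,0.28,-0.61,0.03,0.02,0],[0.0,-0.17,0.28,-0.61,0.06,0.04,0],[-0.08,-0.15,0.24,-0.56,-0.06,0.33,0],[-0.09,-0.16,0.24,-0.55,-0.04,0.34,0],[-0.08,-0.15,0.23,-0.54,-0.02,0.35,0],[-0.09,-0.15,0.24,-0.54,-0.01,0.37,0]]
```

Emit:
{"fn": "move_arm", "kwargs": {"steps": [[0.45, -0.03, 0.1, -0.18, 0.01, -0.14, 0], [0.45, -0.02, 0.09, -0.17, 0, -0.14, 0], [0.45, -0.03, 0.1, -0.18, 0, -0.14, 0], [0, -0.17, 0.28, -0.61, -0.04, -0.03, 0], [0, -0.17, 0.28, -0.62, -0.02, 0, 0], [0, -0.17, 0.28, -0.61, 0, 0, 0], [0, -0.18, 0.28, -0.61, 0.03, 0.02, 0], [0, -0.17, 0.28, -0.61, 0.06, 0.04, 0], [0, -0.15, 0.24, -0.56, 0, 0, 0], [-0.08, -0.16, 0.24, -0.55, -0.04, 0.34, 0], [-0.08, -0.15, 0.23, -0.54, -0.02, 0.35, 0], [0, 0, 0, 0, 0, 0, 0]]}}

```text
clock: 39.92
tcp_pos: [474.4, -223.8, 222.8]
ee_rot: [0.293, 0.792, 0.502, 0.187]
contact_force: [-0.4, -0.3, -0.6]
width: 25.4
```

```bash
python3 - <<'E'
from h import *
show()
a=plan([tgw((485,-278,90),.8)],0,vmax=20,wmax=.06)
a=plan([tgw((490,-278,45),.8)],0,vmax=20,wmax=.06,start=a)
E
```

```text
t39.9 [ 474.4 -223.8  222.8] cup [-101.8 -299.3  222.8] xyaw 64.8 z [ 0.59 -0.28 -0.76] F [-0.4 -0.3 -0.6] w 25.4 q [ 0.35 -0.03 -0.09  2.43  1.25  0.12  0.18]
8 rows
[[-0.08,-0.05,0.05,-0.14,-0.19,0.41,0],[-0.07,-0.04,0.04,-0.14,-0.19,0.4,0],[-0.08,-0.05,0.05,-0.14,-0.2,0.4,0],[-0.07,-0.05,0.05,-0.14,-0.2,0.41,0],[-0.08,-0.05,0.04,-0.13,-0.21,0.4,0],[-0.07,-0.04,0.05,-0.14,-0.21,0.4,0],[-0.08,-0.05,0.05,-0.13,-0.21,0.39,0],[-0.07,-0.05,0.04,-0.13,-0.22,0.4,0]]
3 rows
[[0.0,0.01,-0.01,0.02,-0.24,0.29,0],[0.0,0.0,0.0,0.02,-0.24,0.29,0],[0.0,0.01,-0.01,0.02,-0.25,0.28,0]]
```

Emit:
{"fn": "move_arm", "kwargs": {"steps": [[-0.08, -0.05, 0.05, -0.14, -0.19, 0.41, 0], [-0.07, -0.04, 0.04, -0.14, -0.19, 0.4, 0], [-0.08, -0.05, 0.05, -0.14, -0.2, 0.4, 0], [-0.07, -0.05, 0.05, -0.14, -0.2, 0.41, 0], [-0.08, -0.05, 0.04, -0.13, -0.21, 0.4, 0], [-0.07, -0.04, 0.05, -0.14, -0.21, 0.4, 0], [-0.08, -0.05, 0.05, -0.13, -0.21, 0.39, 0], [0, 0, 0, 0, 0, 0, 0], [0, 0, 0, 0, 0, 0, 0]]}}

```text
clock: 41.05
tcp_pos: [479.6, -268.8, 129.8]
ee_rot: [0.327, 0.797, 0.473, 0.183]
contact_force: [-0.3, -0.7, -1.5]
width: 25.9
```

```bash
python3 - <<'E'
from h import *
show()
a=plan([tgw((490,-278,60),.8),tgw((490,-278,42),.8)],0,vmax=15,wmax=.06)
E
```

```text
t41.0 [ 479.6 -268.8  129.8] cup [ -94.1 -343.8  129.8] xyaw 61.0 z [ 0.6  -0.35 -0.72] F [-0.3 -0.7 -1.5] w 25.9 q [ 0.54  0.27 -0.27  2.54  2.64  0.48 -1.22]
8 rows
[[-0.03,0.01,0.02,-0.01,-0.16,0.28,0],[-0.04,0.0,0.02,-0.01,-0.16,0.28,0],[-0.03,0.01,0.02,0.0,-0.17,0.28,0],[-0.04,0.01,0.02,-0.01,-0.16,0.28,0],[-0.03,0.0,0.03,-0.01,-0.17,0.28,0],[-0.04,0.01,0.02,-0.02,-0.16,0.28,0],[0.0,0.0,0.0,0.0,-0.16,0.16,0],[0.0,0.0,0.0,0.0,-0.17,0.15,0]]
```

Emit:
{"fn": "move_arm", "kwargs": {"steps": [[-0.03, 0, 0.02, 0, -0.16, 0.28, 0], [-0.04, 0, 0.02, 0, -0.16, 0.28, 0], [-0.03, 0, 0.02, 0, -0.17, 0.28, 0], [-0.04, 0, 0.02, 0, -0.16, 0.28, 0], [-0.03, 0, 0.02, 0, -0.17, 0.28, 0], [-0.04, 0, 0.02, 0, -0.16, 0.28, 0], [0, 0, 0, 0, -0.16, 0.16, 0], [0, 0, 0, 0, -0.12, 0.1, 0], [0, 0, 0, 0, 0, 0, 0], [0, 0, 0, 0, 0, 0, 0]]}}

```text
clock: 42.3
tcp_pos: [496.2, -279.1, 39.5]
ee_rot: [0.339, 0.796, 0.463, 0.194]
contact_force: [0.5, -1.1, -1.4]
width: 25.3
```

```bash
python3 - <<'E'
from h import *
show()
p,R,_=now();plan([(np.r_[p[:2],33.5],rot(np.radians(60),-.8))],0,vmax=5)
E
```

```text
t42.3 [ 496.2 -279.1   39.5] cup [ -76.9 -353.2   39.5] xyaw 60.2 z [ 0.62 -0.36 -0.7 ] F [ 0.5 -1.1 -1.4] w 25.3 q [ 0.74  0.64 -0.55  2.57  2.65  0.91 -1.17]
2 rows
[[0.01,0.0,0.02,0.0,-0.05,0.05,0],[0.0,0.0,0.02,0.0,-0.06,0.05,0]]
```

Emit:
{"fn": "move_arm", "kwargs": {"steps": [[0, 0, 0, 0, -0.06, 0.06, 0], [0, 0, 0, 0, -0.06, 0.06, 0], [0, 0, 0, 0, 0, 0, 0], [0, 0, 0, 0, 0, 0, 35], [0, 0, 0, 0, 0, 0, 50], [0, 0, 0, 0, 0, 0, 50], [0, 0, 0, 0, 0, 0, 50], [0, 0, 0, 0, 0, -0.4, 50], [0, 0, 0, 0, 0, -0.5, 50], [0, 0, 0, 0, 0, -0.5, 50], [0, 0, 0, 0, 0, -0.5, 50], [0, 0, 0, 0, 0, -0.5, 60], [0, 0, 0, 0, 0, -0.5, 60], [0, 0, 0, 0, 0, 0, 60]]}}

```text
clock: 44.05
tcp_pos: [463.0, -252.2, 103.5]
ee_rot: [0.327, 0.799, 0.469, 0.186]
contact_force: [0.5, -0.2, 0.1]
width: 60.0
```

```bash
python3 - <<'E'
from h import *
show()
t=capture("top"); s=capture("side")
a=s[60:390,150:420]; cv2.imwrite("pics/s5.png",cv2.resize(a,None,fx=1.8,fy=1.8,interpolation=2)[:,:,::-1])
a=t[200:350,180:460]; cv2.imwrite("pics/t5.png",cv2.resize(a,None,fx=2.5,fy=2.5)[:,:,::-1])
ct=calibration("top");print(pix("top",[(488,-348,48),(490,-278,48)],ct),brass(t,10))
W=plan([tgw((440,-230,200),.65),tgw((470,-130,250),.6)],85,vmax=28,wmax=.1)
E
```

```text
t44.0 [ 463.  -252.2  103.5] cup [-111.6 -328.2  103.5] xyaw 60.7 z [ 0.6  -0.35 -0.72] F [ 0.5 -0.2  0.1] w 60.0 q [ 1.24  0.65 -1.27  2.57  2.15  0.94 -0.65]
[[418.87463178 282.51831979]
 [395.12992587 281.88709437]] [([162, 143, 223, 4, 448], [273.2, 144.5]), ([212, 183, 12, 1, 12], [217.5, 183.0]), ([231, 184, 11, 1, 11], [236.0, 184.0]), ([270, 186, 12, 1, 12], [275.5, 186.0]), ([324, 189, 11, 1, 11], [329.0, 189.0]), ([348, 199, 1, 15, 15], [348.0, 206.0]), ([63, 209, 40, 19, 583], [82.3, 218.3]), ([187, 211, 13, 1, 13], [193.0, 211.0]), ([124, 221, 28, 19, 206], [136.2, 230.1]), ([351, 220, 4, 9, 12], [353.5, 223.0]), ([340, 274, 10, 12, 76], [344.8, 280.2]), ([196, 277, 9, 32, 94], [199.4, 291.4]), ([388, 277, 12, 12, 101], [393.5, 282.6]), ([412, 278, 13, 12, 100], [417.8, 283.4]), ([181, 314, 16, 95, 261], [188.7, 361.0])]
9 rows
[[0.2,0.04,-0.03,0.05,0.28,-0.52,85],[0.2,0.05,-0.03,0.04,0.26,-0.54,85],[0.2,0.04,-0.03,0.05,0.25,-0.53,85],[0.2,0.04,-0.03,0.06,0.24,-0.55,85],[0.07,0.17,-0.23,0.52,0.07,-0.26,85],[0.06,0.16,-0.23,0.52,0.08,-0.25,85],[0.07,0.17,-0.23,0.52,0.1,-0.23,85],[0.06,0.16,-0.23,0.52,0.12,-0.22,85],[0.07,0.17,-0.23,0.53,0.13,-0.22,85]]
```

View pics/s5.png

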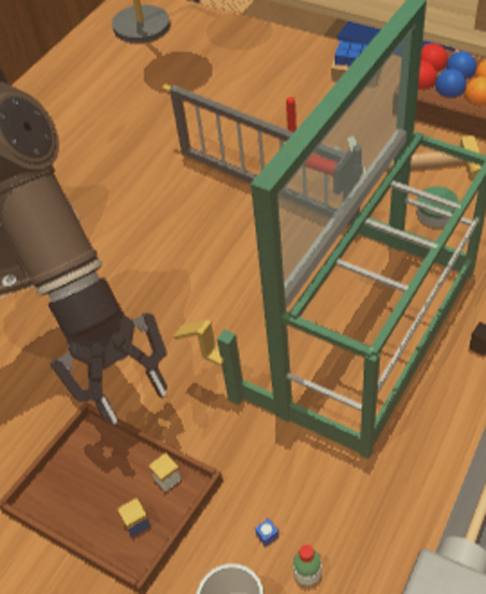

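Both tins stand in the tray, white at (165,470) and blue at (133,517). The cupboard is empty, the sash is holding up and the gate is open. Next I'll lower the sash.

Emit:
{"fn": "move_arm", "kwargs": {"steps": [[0.2, 0.04, -0.03, 0.05, 0.28, -0.52, 85], [0.2, 0.05, -0.03, 0.04, 0.26, -0.54, 85], [0.2, 0.04, -0.03, 0.05, 0.25, -0.53, 85], [0.2, 0.04, -0.03, 0.06, 0.24, -0.55, 85], [0.07, 0.17, -0.23, 0.52, 0.07, -0.26, 85], [0.06, 0.16, -0.23, 0.52, 0.08, -0.25, 85], [0.07, 0.17, -0.23, 0.52, 0.1, -0.23, 85], [0.06, 0.16, -0.23, 0.52, 0.12, -0.22, 85], [0.07, 0.17, -0.23, 0.53, 0.13, -0.22, 85], [0, 0, 0, 0, 0, 0, 85]]}}

```text
clock: 45.4
tcp_pos: [465.2, -150.3, 218.4]
ee_rot: [0.239, 0.772, 0.565, 0.168]
contact_force: [0.7, -0.8, -0.3]
width: 84.8
```

```bash
python3 - <<'E'
from h import *
show()
R=rot(P[2]+np.pi/2,-.595); z=R.apply([0,0,1]); K=np.array([557,71.5,298.8])
plan([((465,-60,300),rot(P[2]+np.pi/2,-.5)),(K-90*z,R)],85,vmax=28,wmax=.1)
E
```

```text
t45.4 [ 465.2 -150.3  218.4] cup [-115.3 -226.4  218.4] xyaw 72.2 z [ 0.53 -0.18 -0.83] F [ 0.7 -0.8 -0.3] w 84.8 q [ 1.45 -0.02 -1.24  2.33  0.2   0.23  1.3 ]
11 rows
[[0.12,0.19,-0.28,0.43,0.12,-0.42,85],[0.12,0.18,-0.28,0.43,0.12,-0.41,85],[0.12,0.19,-0.28,0.43,0.14,-0.4,85],[0.12,0.19,-0.28,0.45,0.15,-0.39,85],[0.12,0.19,-0.28,0.44,0.16,-0.38,85],[-0.1,0.0,0.0,0.57,0.27,-0.2,85],[-0.11,0.0,0.0,0.57,0.27,-0.2,85],[-0.1,0.0,0.0,0.57,0.28,-0.19,85],[-0.11,0.0,0.0,0.57,0.28,-0.19,85],[-0.1,0.0,0.0,0.57,0.28,-0.18,85],[-0.11,0.0,0.0,0.57,0.28,-0.18,85]]
```

Emit:
{"fn": "move_arm", "kwargs": {"steps": [[0.12, 0.19, -0.28, 0.43, 0.12, -0.42, 85], [0.12, 0.18, -0.28, 0.43, 0.12, -0.41, 85], [0.12, 0.19, -0.28, 0.43, 0.14, -0.4, 85], [0.12, 0.19, -0.28, 0.45, 0.15, -0.39, 85], [0.12, 0.19, -0.28, 0.44, 0.16, -0.38, 85], [0, 0, 0, 0, 0, 0, 85], [-0.1, 0, 0, 0.57, 0.27, -0.2, 85], [-0.11, 0, 0, 0.57, 0.27, -0.2, 85], [-0.1, 0, 0, 0.57, 0.28, -0.19, 85], [-0.11, 0, 0, 0.57, 0.28, -0.19, 85], [0, 0, 0, 0, 0, 0, 85], [0, 0, 0, 0, 0, 0, 85]]}}

```text
clock: 46.9
tcp_pos: [493.3, 18.9, 340.0]
ee_rot: [0.206, 0.706, 0.652, 0.185]
contact_force: [0.4, -0.0, 0.1]
width: 85.0
```

```bash
python3 - <<'E'
from h import *
show()
R=rot(P[2]+np.pi/2,-.595); z=R.apply([0,0,1]); K=np.array([557,71.5,298.8])
a=plan([(K-85*z,R)],85,vmax=28,wmax=.1)
plan([(K,R)],85,vmax=22,start=a)
c=calibration("wrist"); print(reds(capture("wrist")),pix("wrist",[cup((-58,0,302)),cup((-7,0,302))],c))
E
```

```text
t46.9 [493.3  18.9 340. ] cup [-97.1 -55.8 340. ] xyaw 85.3 z [ 0.53 -0.05 -0.85] F [ 0.4 -0.   0.1] w 85.0 q [ 1.14 -0.31 -1.05  2.08 -0.38  0.67  1.76]
3 rows
[[-0.07,0.04,-0.04,0.47,0.21,-0.16,85],[-0.08,0.04,-0.03,0.47,0.22,-0.15,85],[-0.07,0.05,-0.04,0.47,0.22,-0.15,85]]
4 rows
[[0.0,0.0,0.0,0.0,0.0,0.53,85],[0.0,0.0,0.0,0.0,0.0,0.53,85],[0.0,0.0,0.0,0.0,0.0,0.54,85],[0.0,0.0,0.0,0.0,0.0,0.53,85]]
[([613, 14, 27, 20, 165], [626.4, 23.2]), ([121, 222, 10, 14, 103], [125.6, 228.7]), ([391, 268, 38, 64, 1557], [409.4, 298.7])] [[411.25513927 269.32298407]
 [399.31629624 311.46148229]]
```

Emit:
{"fn": "move_arm", "kwargs": {"steps": [[-0.07, 0.04, -0.04, 0.47, 0.21, -0.16, 85], [-0.08, 0.04, -0.03, 0.47, 0.22, -0.15, 85], [-0.07, 0.05, -0.04, 0.47, 0.22, -0.15, 85], [0, 0, 0, 0, 0, 0, 85], [0, 0, 0, 0, 0, 0, 85]]}}

```text
clock: 47.58
tcp_pos: [509.9, 76.1, 370.6]
ee_rot: [0.213, 0.694, 0.657, 0.202]
contact_force: [-0.5, -1.2, -0.4]
width: 84.8
```

```bash
python3 - <<'E'
from h import *
show()
R=rot(P[2]+np.pi/2,-.595); K=np.array([557,71.5,298.8])
plan([(K,R)],85,vmax=20)
E
```

```text
t47.6 [509.9  76.1 370.6] cup [-83.9   2.2 370.6] xyaw 86.8 z [ 0.56 -0.03 -0.83] F [-0.5 -1.2 -0.4] w 84.8 q [ 1.14 -0.35 -1.12  2.01 -0.4   0.71  1.69]
5 rows
[[0.0,0.0,0.0,-0.01,-0.01,0.43,85],[0.0,0.0,0.01,-0.01,0.0,0.43,85],[0.01,-0.01,0.0,-0.01,-0.01,0.43,85],[0.0,0.0,0.0,-0.01,0.0,0.43,85],[0.0,0.0,0.01,-0.01,-0.01,0.43,85]]
```

Emit:
{"fn": "move_arm", "kwargs": {"steps": [[0, 0, 0, 0, 0, 0.43, 85], [0, 0, 0, 0, 0, 0.43, 85], [0, 0, 0, 0, 0, 0.43, 85], [0, 0, 0, -0.02, 0, 0.43, 85], [0, 0, 0, -0.02, 0, 0.43, 85], [0, 0, 0, 0, 0, 0, 50], [0, 0, 0, 0, 0, 0, 30], [0, 0, 0, 0, 0, 0, 0], [0, 0, 0, 0, 0, 0, 0], [0, 0, 0, 0, 0, 0, 0], [0, 0, 0, 0, 0, 0, 0]], "force": 80}}

```text
clock: 48.95
tcp_pos: [553.1, 70.7, 305.2]
ee_rot: [0.213, 0.695, 0.656, 0.201]
contact_force: [1.1, 2.8, 4.3]
width: -0.5
```

```bash
python3 - <<'E'
from h import *
show(); p,R,_=now()
plan([(np.r_[p[:2],188],R),(np.r_[559,72,120],rot(P[2]+np.pi/2,-.75))],0,vmax=13,wmax=.03)
E
```

```text
t49.0 [553.1  70.7 305.2] cup [-40.5  -0.7 305.2] xyaw 86.7 z [ 0.56 -0.03 -0.83] F [1.1 2.8 4.3] w -0.5 q [ 0.9   0.03 -1.26  2.06  0.49  0.57  0.82]
16 rows
[[0.0,0.0,0.0,0.0,-0.16,0.24,0],[0.0,0.0,0.0,0.0,-0.17,0.25,0],[0.0,0.0,0.0,0.0,-0.16,0.24,0],[0.0,0.0,0.0,0.0,-0.17,0.24,0],[0.0,0.0,0.0,0.0,-0.16,0.24,0],[0.0,0.0,0.0,0.0,-0.16,0.25,0],[0.0,0.0,0.0,0.0,-0.17,0.24,0],[0.0,0.0,0.0,0.0,-0.16,0.24,0],[0.0,0.0,0.0,0.0,-0.17,0.25,0],[0.0,0.0,0.0,0.0,-0.16,0.24,0],[-0.17,0.0,0.0,0.01,-0.14,0.25,0],[-0.18,0.0,0.0,0.01,-0.14,0.24,0],[-0.17,0.0,0.0,0.0,-0.15,0.24,0],[-0.17,0.0,0.0,0.01,-0.16,0.24,0],[-0.18,0.0,0.01,0.01,-0.16,0.23,0],[-0.17,0.0,0.0,0.01,-0.17,0.23,0]]
```

```bash
python3 - <<'E'
from h import *
cs=calibration("side");ct=calibration("top");cw=calibration("wrist")
for s in(285,295,302): print(s,pix("side",[cup((-30,0,s))],cs),pix("wrist",[cup((-58,0,s)),cup((-10,0,s))],cw).tolist())
im=capture("side");r,g,b=[im[:,:,i].astype(int) for i in range(3)]
m=((r>90)&(r>1.6*g)&(r>1.6*b)).astype(np.uint8);m[:100]=0
n,l,st,ce=cv2.connectedComponentsWithStats(m);print([(st[i].tolist(),ce[i].round(0).tolist()) for i in range(1,n) if st[i][4]>15 and 250<ce[i][0]<400 and ce[i][1]<260])
print(reds(capture("wrist")))
E
```

```text
285 [[329.73924384 160.08973958]] [[321.88642453012164, 228.01157588194803], [321.3318367983695, 284.54300913363954]]
295 [[329.70733299 156.8347777 ]] [[321.9895490630149, 244.55842378032793], [321.385863398566, 299.60438900180884]]
302 [[329.6847106  154.52725484]] [[322.0633098599947, 256.913186616558], [321.42325836970946, 310.60406288052025]]
[([382, 100, 11, 11, 97], [387.0, 104.0]), ([320, 147, 17, 10, 99], [328.0, 151.0])]
[([63, 204, 14, 15, 126], [69.3, 210.8]), ([305, 252, 42, 44, 1211], [326.7, 270.4])]
```

```bash
python3 - <<'E'
from h import *
a=capture("wrist")[190:400,180:460]; s=capture("side")[110:210,250:390]
A=cv2.resize(a,(533,400),interpolation=2); S=cv2.resize(s,(267*1,190),interpolation=2)
t=capture("top")[210:300,230:350]; T=cv2.resize(t,(267,200),interpolation=2)
o=np.zeros((400,800,3),np.uint8); o[:,:533]=A; o[:190,533:]=S; o[200:,533:]=T
cv2.imwrite("pics/mix.png",o[:,:,::-1])
E
```

```text
(no output)
```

View pics/mix.png

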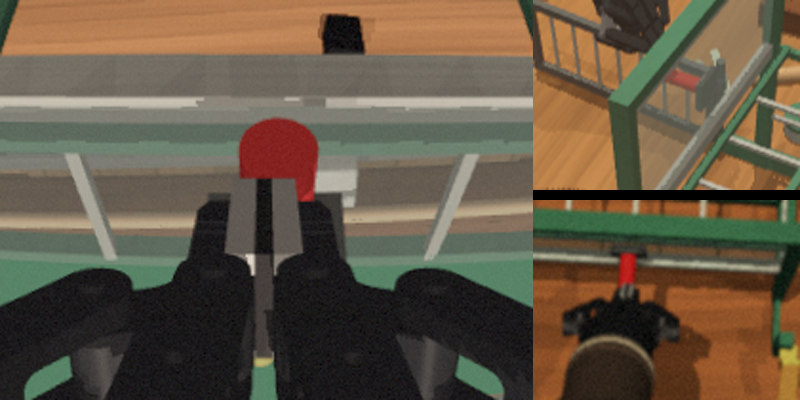

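The fingers have closed above the bar instead of around it. They sit on top of the pull, so I'll push straight down and watch the force.

Emit:
{"fn": "move_arm", "kwargs": {"steps": [[0, 0, 0, 0, -0.12, 0.18, 0], [0, 0, 0, 0, -0.12, 0.18, 0], [0, 0, 0, 0, -0.12, 0.18, 0], [0, 0, 0, 0, 0, 0, 0]]}}

```text
clock: 49.7
tcp_pos: [551.5, 69.2, 276.8]
ee_rot: [0.212, 0.696, 0.657, 0.198]
contact_force: [0.1, 0.5, 0.2]
width: -0.2
```

```bash
cat >> h.py <<'E'
def knob(vis=True):
    im=capture("side");r,g,b=[im[:,:,i].astype(int) for i in range(3)]
    m=((r>90)&(r>1.6*g)&(r>1.6*b)).astype(np.uint8)
    n,l,st,ce=cv2.connectedComponentsWithStats(m);print("side red",[(st[i].tolist(),ce[i].round(1).tolist()) for i in range(1,n) if st[i][4]>15 and 290<ce[i][0]<370 and 130<ce[i][1]<260])
    print("wrist red",[r for r in reds(capture("wrist"),200)])
E
python3 - <<'E'
from h import *
show();knob()
E
```

```text
t49.7 [551.5  69.2 276.8] cup [-41.9  -2.2 276.8] xyaw 86.6 z [ 0.55 -0.03 -0.83] F [0.1 0.5 0.2] w -0.2 q [ 0.82  0.09 -1.22  2.11  0.66  0.55  0.64]
side red [([322, 156, 15, 10, 88], [328.9, 160.6])]
wrist red [([309, 254, 41, 42, 1205], [330.2, 271.8])]
```

Emit:
{"fn": "move_arm", "kwargs": {"steps": [[0, 0, 0, 0.03, -0.17, 0.27, 0], [0, 0, 0, 0.03, -0.17, 0.27, 0], [0, 0, 0, 0.02, -0.17, 0.27, 0], [0, 0, 0, 0.02, -0.17, 0.27, 0], [0, 0, 0, 0, -0.17, 0.27, 0], [0, 0, 0, 0, -0.17, 0.27, 0], [0, 0, 0, 0, -0.17, 0.27, 0], [0, 0, 0, 0, 0, 0, 0]]}}

```text
clock: 50.8
tcp_pos: [554.7, 72.9, 188.0]
ee_rot: [0.212, 0.696, 0.657, 0.199]
contact_force: [-0.3, 0.1, 0.0]
width: 0.0
```

```bash
python3 - <<'E'
from h import *
show();knob()
p,R,_=now();plan([(np.r_[552.5,72,95],rot(P[2]+np.pi/2,-.62))],0,vmax=13)
E
```

```text
t50.8 [554.7  72.9 188. ] cup [-39.    1.6 188. ] xyaw 86.6 z [ 0.56 -0.03 -0.83] F [-0.3  0.1  0. ] w 0.0 q [ 0.5   0.25 -1.01  2.24  1.2   0.52  0.06]
side red [([325, 185, 12, 8, 63], [330.6, 188.3])]
wrist red [([299, 246, 41, 49, 1387], [319.1, 266.4])]
8 rows
[[-0.02,0.0,0.0,0.0,-0.17,0.24,0],[-0.03,0.0,0.0,-0.01,-0.17,0.24,0],[-0.02,0.0,0.0,0.0,-0.17,0.24,0],[-0.03,0.01,0.0,-0.01,-0.18,0.23,0],[-0.02,0.0,0.0,0.0,-0.17,0.24,0],[-0.02,0.0,0.0,-0.01,-0.17,0.24,0],[-0.03,0.0,0.0,0.0,-0.18,0.23,0],[-0.02,0.0,0.0,-0.01,-0.18,0.24,0]]
```

Emit:
{"fn": "move_arm", "kwargs": {"steps": [[-0.02, 0, 0, 0, -0.17, 0.24, 0], [-0.03, 0, 0, 0, -0.17, 0.24, 0], [-0.02, 0, 0, 0, -0.17, 0.24, 0], [-0.03, 0, 0, 0, -0.18, 0.23, 0], [-0.02, 0, 0, 0, -0.17, 0.24, 0], [-0.02, 0, 0, 0, -0.17, 0.24, 0], [0, 0, 0, 0, -0.1, 0.14, 0], [0, 0, 0, 0, 0, 0, 0]]}}

```text
clock: 51.9
tcp_pos: [553.9, 73.6, 111.6]
ee_rot: [0.22, 0.694, 0.654, 0.206]
contact_force: [2.2, 0.5, 1.4]
width: 0.1
```

```bash
python3 - <<'E'
from h import *
show();knob();cs=calibration("side");print(pix("side",[cup((-30,0,z)) for z in(80,90,100,120)],cs)[:,1])
E
```

```text
t51.9 [553.9  73.6 111.6] cup [-39.8   2.3 111.6] xyaw 86.6 z [ 0.57 -0.03 -0.82] F [2.2 0.5 1.4] w 0.1 q [ 0.35  0.42 -0.92  2.35  1.71  0.61 -0.47]
side red []
wrist red [([298, 251, 41, 44, 1210], [318.4, 268.8])]
[217.59282536 215.1417427  212.65873199 207.59439811]
```

Emit:
{"fn": "move_arm", "kwargs": {"steps": [[0, 0, 0, 0, -0.07, 0.1, 0], [0, 0, 0, 0, -0.07, 0.1, 0], [0, 0, 0, 0, -0.07, 0.1, 0], [0, 0, 0, 0, -0.07, 0.1, 0], [0, 0, 0, 0, 0, 0, 0]]}}

```text
clock: 52.62
tcp_pos: [553.2, 73.6, 91.1]
ee_rot: [0.219, 0.694, 0.654, 0.206]
contact_force: [1.0, 0.4, 1.6]
width: -0.1
```

Emit:
{"fn": "move_arm", "kwargs": {"steps": [[0, 0, 0, 0, -0.06, 0.08, 0], [0, 0, 0, 0, -0.06, 0.08, 0], [0, 0, 0, 0, 0, 0, 0]]}}

```text
clock: 53.0
tcp_pos: [553.2, 73.6, 83.4]
ee_rot: [0.22, 0.694, 0.654, 0.206]
contact_force: [1.0, -0.3, 1.6]
width: -0.3
```

Emit:
{"fn": "move_arm", "kwargs": {"steps": [[0, 0, 0, 0, -0.05, 0.06, 0], [0, 0, 0, 0, -0.05, 0.06, 0], [0, 0, 0, 0, 0, 0, 0]]}}

```text
clock: 53.38
tcp_pos: [553.4, 73.7, 77.9]
ee_rot: [0.22, 0.693, 0.654, 0.207]
contact_force: [0.5, -1.4, 8.1]
width: -0.2
```

```bash
python3 - <<'E'
from h import *
show();knob();cw=calibration("wrist")
for z in (70,75,80,85,90):print(z,pix("wrist",[cup((-58,0,z-9)),cup((-58,0,z+9)),cup((-7,170,z-78)),cup((-7,-170,z-78))],cw).round(0).tolist())
cv2.imwrite("pics/w12.png",capture("wrist")[:,:,::-1])
E
```

```text
t53.4 [553.4  73.7  77.9] cup [-40.3   2.4  77.9] xyaw 86.6 z [ 0.57 -0.03 -0.82] F [ 0.5 -1.4  8.1] w -0.2 q [ 0.32  0.52 -0.92  2.39  1.85  0.7  -0.61]
side red [([329, 215, 8, 7, 37], [332.6, 217.7])]
wrist red [([298, 252, 41, 43, 1180], [318.0, 269.5])]
70 [[315.0, 233.0], [315.0, 265.0], [536.0, 208.0], [99.0, 208.0]]
75 [[315.0, 242.0], [315.0, 275.0], [539.0, 213.0], [96.0, 213.0]]
80 [[315.0, 251.0], [315.0, 285.0], [541.0, 218.0], [94.0, 218.0]]
85 [[315.0, 260.0], [315.0, 295.0], [543.0, 223.0], [92.0, 223.0]]
90 [[315.0, 269.0], [315.0, 306.0], [545.0, 228.0], [89.0, 228.0]]
```

Emit:
{"fn": "move_arm", "kwargs": {"steps": [[0, 0, 0, 0, -0.04, 0.05, 0], [0, 0, 0, 0, 0, 0, 0]]}}

```text
clock: 53.78
tcp_pos: [554.0, 73.8, 76.9]
ee_rot: [0.222, 0.693, 0.654, 0.208]
contact_force: [-9.3, -3.0, 28.2]
width: 0.2
```

```bash
python3 - <<'E'
from h import *
p,R,_=now(); z=R.apply([0,0,1])
a=plan([(p-70*z,R)],0,vmax=25)
a=plan([(cup((-150,60,240)),rot(P[2]+np.pi/2,-.2)),(cup((-180,140,290)),rot(P[2]+np.pi/2))],60,vmax=28,wmax=.1,start=a)
E
```

```text
3 rows
[[0.0,0.0,0.0,0.0,0.0,-0.58,0],[0.0,0.0,0.0,0.0,0.0,-0.59,0],[0.0,0.0,0.0,0.0,0.0,-0.58,0]]
9 rows
[[0.56,0.0,0.0,0.29,0.02,-0.63,60],[0.55,0.01,0.0,0.28,-0.03,-0.64,60],[0.56,0.0,0.0,0.29,-0.08,-0.63,60],[0.56,0.0,0.01,0.28,-0.14,-0.62,60],[0.55,0.01,0.0,0.29,-0.18,-0.61,60],[0.33,0.0,0.0,0.5,-0.12,-0.34,60],[0.34,0.0,0.0,0.5,-0.14,-0.34,60],[0.33,0.0,0.0,0.5,-0.16,-0.33,60],[0.34,0.0,0.0,0.5,-0.17,-0.32,60]]
```

Emit:
{"fn": "move_arm", "kwargs": {"steps": [[0, 0, 0, 0, 0, -0.58, 0], [0, 0, 0, 0, 0, -0.59, 0], [0, 0, 0, 0, 0, -0.58, 0], [0.56, 0, 0, 0.29, 0.02, -0.63, 60], [0.55, 0, 0, 0.28, -0.03, -0.64, 60], [0.56, 0, 0, 0.29, -0.08, -0.63, 60], [0.56, 0, 0, 0.28, -0.14, -0.62, 60], [0.55, 0, 0, 0.29, -0.18, -0.61, 60], [0.33, 0, 0, 0.5, -0.12, -0.34, 60], [0.34, 0, 0, 0.5, -0.14, -0.34, 60], [0.33, 0, 0, 0.5, -0.16, -0.33, 60], [0.34, 0, 0, 0.5, -0.17, -0.32, 60], [0, 0, 0, 0, 0, 0, 60], [0, 0, 0, 0, 0, 0, 60]]}}

```text
clock: 55.52
tcp_pos: [426.2, 204.7, 264.8]
ee_rot: [0.026, 0.731, 0.682, 0.011]
contact_force: [-0.4, -1.4, 0.2]
width: 60.1
```

```bash
python3 - <<'E'
from h import *
show(); c=calibration("wrist");im=capture("wrist"); print(reds(im))
cv2.imwrite("pics/w13.png",im[:,:,::-1])
for f in(1.4,1.5,1.6,1.7):
    q=np.array([-75,185])+130*np.array([-np.sin(f),-np.cos(f)])+18*np.array([-np.cos(f),np.sin(f)])
    print(f,q.round(0),pix("wrist",cup((*q,210)),c).round(0),pix("side",cup((*q,210))).round(1))
knob()
print(reds(capture("side"),10))
E
```

```text
t55.5 [426.2 204.7 264.8] cup [-175.   125.7  264.8] xyaw 86.0 z [ 0.05 -0.02 -1.  ] F [-0.4 -1.4  0.2] w 60.1 q [ 0.35  0.32 -1.18  1.82  0.38  1.21  0.56]
[([449, 186, 20, 23, 343], [458.5, 197.6]), ([623, 223, 17, 41, 557], [632.2, 244.8])]
1.4 [-206.  181.] [[414. 196.]] [[304.4 119.6]]
1.5 [-206.  194.] [[435. 197.]] [[306.8 116.9]]
1.6 [-204.  207.] [[454. 199.]] [[309.7 114.5]]
1.7 [-202.  220.] [[473. 204.]] [[312.8 112.2]]
side red [([329, 215, 8, 7, 37], [332.6, 217.7])]
wrist red [([449, 186, 20, 23, 339], [458.7, 197.2]), ([623, 223, 17, 41, 545], [632.4, 244.5])]
[([383, 84, 16, 26, 279], [389.2, 95.3]), ([309, 114, 5, 19, 78], [311.2, 122.4]), ([316, 363, 8, 9, 57], [319.9, 366.8])]
```

```bash
cat >> h.py <<'E'
def arc(f,z,s=130):
    q=np.array([-75,185])+s*np.array([-np.sin(f),-np.cos(f)])+18*np.array([-np.cos(f),np.sin(f)])
    return cup((*q,z)),rot(P[2]-f+np.pi)
E
python3 - <<'E'
from h import *
f=1.63; a=arc(f,260);b=arc(f,182); print(a[0])
plan([a,b],60,vmax=28,wmax=.1)
E
```

```text
[402.41344607 291.17194416 260.        ]
7 rows
[[0.09,0.03,0.08,0.53,-0.19,0.01,60],[0.09,0.03,0.08,0.53,-0.19,0.02,60],[0.09,0.03,0.07,0.52,-0.21,0.02,60],[0.09,0.04,0.08,0.52,-0.2,0.03,60],[0.0,0.0,0.0,0.0,0.0,0.65,60],[0.0,0.0,0.0,0.0,0.0,0.65,60],[0.0,0.0,0.0,0.0,0.0,0.65,60]]
```

Emit:
{"fn": "move_arm", "kwargs": {"steps": [[0.09, 0.03, 0.08, 0.53, -0.19, 0, 75], [0.09, 0.03, 0.08, 0.53, -0.19, 0, 75], [0.09, 0.03, 0.07, 0.52, -0.21, 0, 75], [0.09, 0.04, 0.08, 0.52, -0.2, 0, 75], [0, 0, 0, 0, 0, 0, 75], [0, 0, 0, 0, 0, 0, 75]]}}

```text
clock: 56.48
tcp_pos: [402.7, 291.1, 263.5]
ee_rot: [-0.0, 0.747, 0.665, 0.0]
contact_force: [1.4, 0.2, 0.0]
width: 75.0
```

```bash
python3 - <<'E'
from h import *
show(); c=calibration("wrist");im=capture("wrist"); print(reds(im))
for f in(1.6,1.66):print(pix("wrist",arc(f,210)[0],c).round(0))
p,R,_=now(); print(pix("wrist",p-[0,0,0],c))
plan([arc(1.64,182)],75,vmax=20)
E
```

```text
t56.5 [402.7 291.1 263.5] cup [-203.4  210.6  263.5] xyaw 83.3 z [ 0.  0. -1.] F [1.4 0.2 0. ] w 75.0 q [ 0.13  0.39 -1.15  1.74  0.38  1.25  0.35]
[([574, 235, 63, 47, 2050], [604.5, 258.5]), ([312, 239, 20, 19, 277], [321.0, 247.9])]
[[313. 250.]]
[[326. 252.]]
[[319.93259072 285.6878869 ]]
5 rows
[[0.0,0.0,0.01,0.01,0.0,0.41,75],[0.0,0.0,0.02,0.0,0.0,0.41,75],[0.0,0.0,0.01,0.01,0.0,0.4,75],[0.0,0.0,0.02,0.01,-0.01,0.41,75],[0.0,-0.01,0.01,0.01,0.0,0.41,75]]
```

Emit:
{"fn": "move_arm", "kwargs": {"steps": [[0, 0, 0, 0, 0, 0.41, 75], [0, 0, 0, 0, 0, 0.41, 75], [0, 0, 0, 0, 0, 0.41, 75], [0, 0, 0, 0, 0, 0.41, 75], [0, 0, 0, 0, 0, 0.4, 75], [0, 0, 0, 0, 0, 0, 50], [0, 0, 0, 0, 0, 0, 28], [0, 0, 0, 0, 0, 0, 28], [0, 0, 0, 0, 0, 0, 28]]}}

```text
clock: 57.65
tcp_pos: [402.7, 292.3, 182.6]
ee_rot: [-0.001, 0.747, 0.665, 0.001]
contact_force: [0.4, -0.2, -1.1]
width: 27.9
```

```bash
python3 - <<'E'
from h import *
show()
a=plan([arc(f,182) for f in np.arange(1.55,.04,-.1)],28,vmax=20)
E
```

```text
t57.6 [402.7 292.3 182.6] cup [-203.5  211.8  182.6] xyaw 83.3 z [ 0.  0. -1.] F [ 0.4 -0.2 -1.1] w 27.9 q [ 0.07  0.47 -1.09  1.86  0.47  1.09  0.26]
16 rows
[[0.0,-0.01,-0.53,-0.29,-0.03,0.01,28],[0.0,0.0,-0.66,-0.33,-0.03,0.0,28],[0.0,0.0,-0.67,-0.32,-0.03,0.0,28],[0.0,0.0,-0.67,-0.33,-0.03,0.0,28],[0.0,0.0,-0.66,-0.33,-0.02,0.0,28],[0.01,0.0,-0.67,-0.32,-0.03,0.0,28],[0.0,0.0,-0.67,-0.33,-0.03,0.0,28],[0.0,0.0,-0.66,-0.33,-0.03,0.0,28],[0.0,0.0,-0.67,-0.32,-0.03,0.0,28],[0.0,0.0,-0.67,-0.33,-0.03,0.0,28],[0.0,0.0,-0.66,-0.33,-0.03,0.0,28],[0.0,0.0,-0.67,-0.32,-0.03,0.0,28],[0.0,0.0,-0.67,-0.33,-0.02,0.0,28],[0.0,0.0,-0.66,-0.33,-0.03,0.0,28],[0.0,-0.01,-0.67,-0.32,-0.03,0.0,28],[0.0,0.0,-0.67,-0.33,-0.03,0.0,28]]
```

Emit:
{"fn": "move_arm", "kwargs": {"steps": [[0, 0, -0.53, -0.29, -0.03, 0, 28], [0, 0, -0.66, -0.33, -0.03, 0, 28], [0, 0, -0.67, -0.32, -0.03, 0, 28], [0, 0, -0.67, -0.33, -0.03, 0, 28], [0, 0, -0.66, -0.33, -0.03, 0, 28], [0, 0, -0.67, -0.32, -0.03, 0, 28], [0, 0, -0.67, -0.33, -0.03, 0, 28], [0, 0, -0.66, -0.33, -0.03, 0, 28], [0, 0, 0, 0, 0, 0, 28]]}}

```text
clock: 58.78
tcp_pos: [415.8, 191.2, 182.0]
ee_rot: [-0.0, 0.44, 0.898, 0.001]
contact_force: [-0.2, -0.6, -0.8]
width: 27.6
```

```bash
python3 - <<'E'
from h import *
show(); c=calibration("wrist"); print(reds(capture("wrist")),pix("wrist",now()[0],c))
a=plan([arc(f,182) for f in np.arange(.8,.08,-.1)],28,vmax=20)
E
```

```text
t58.8 [415.8 191.2 182. ] cup [-184.5  111.6  182. ] xyaw 127.8 z [ 0.  0. -1.] F [-0.2 -0.6 -0.8] w 27.6 q [ 0.39  0.46 -1.23  1.94  0.49  1.09  1.18]
[([88, 255, 38, 51, 909], [104.9, 282.1]), ([302, 297, 32, 28, 680], [317.0, 310.8])] [[321.55560138 286.78508571]]
8 rows
[[0.01,-0.01,-0.36,-0.16,0.0,0.0,28],[0.0,0.0,-0.66,-0.33,-0.03,0.0,28],[0.0,0.0,-0.67,-0.32,-0.03,0.0,28],[0.0,0.0,-0.67,-0.33,-0.03,0.0,28],[0.0,0.0,-0.66,-0.33,-0.03,0.0,28],[0.0,0.0,-0.67,-0.32,-0.02,0.0,28],[0.0,0.0,-0.67,-0.33,-0.03,0.0,28],[0.0,0.0,-0.66,-0.33,-0.03,0.0,28]]
```

Emit:
{"fn": "move_arm", "kwargs": {"steps": [[0, 0, -0.36, -0.16, 0, 0, 28], [0, 0, -0.66, -0.33, -0.03, 0, 28], [0, 0, -0.67, -0.32, -0.03, 0, 28], [0, 0, -0.67, -0.33, -0.03, 0, 28], [0, 0, -0.66, -0.33, -0.03, 0, 28], [0, 0, -0.67, -0.32, -0.02, 0, 28], [0, 0, -0.67, -0.33, -0.03, 0, 28], [0, 0, -0.66, -0.33, -0.03, 0, 28], [0, 0, 0, 0, 0, 0, 28]]}}

```text
clock: 59.95
tcp_pos: [491.5, 133.5, 181.8]
ee_rot: [-0.0, 0.079, 0.997, 0.001]
contact_force: [0.1, 0.2, 0.1]
width: 28.4
```

```bash
python3 - <<'E'
from h import *
show(); c=calibration("wrist"); print(reds(capture("wrist")),pix("wrist",now()[0],c))
a=plan([arc(f,182) for f in np.arange(.12,-.1,-.03)],28,vmax=20)
E
```

```text
t60.0 [491.5 133.5 181.8] cup [-105.6   58.5  181.8] xyaw 170.9 z [-0.  0. -1.] F [0.1 0.2 0.1] w 28.4 q [ 0.49  0.58 -1.25  1.83  0.6   1.18  2.04]
[([175, 150, 70, 34, 1626], [209.8, 166.9]), ([317, 301, 33, 29, 732], [333.2, 315.2])] [[319.81742011 287.66537148]]
8 rows
[[0.01,0.0,0.13,0.06,-0.02,-0.01,28],[0.0,0.0,-0.2,-0.1,-0.01,0.0,28],[0.0,0.0,-0.2,-0.09,-0.01,0.0,28],[0.0,0.0,-0.2,-0.1,-0.01,0.0,28],[0.0,0.0,-0.2,-0.1,-0.01,0.0,28],[0.0,0.0,-0.2,-0.1,-0.02,0.0,28],[0.0,0.0,-0.2,-0.1,-0.01,0.0,28],[0.0,0.0,-0.2,-0.09,-0.01,0.0,28]]
```

Emit:
{"fn": "move_arm", "kwargs": {"steps": [[0, 0, -0.2, -0.1, 0, 0, 28], [0, 0, -0.2, -0.1, 0, 0, 28], [0, 0, -0.2, -0.1, 0, 0, 28], [0, 0, -0.2, -0.1, 0, 0, 28], [0, 0, 0, 0, 0, 0, 28]]}}

```text
clock: 60.62
tcp_pos: [495.0, 134.8, 181.3]
ee_rot: [-0.009, 0.013, 1.0, -0.0]
contact_force: [-44.7, 3.4, 24.3]
width: 27.7
```

```bash
python3 - <<'E'
from h import *
show(); c=calibration("wrist"); print(reds(capture("wrist")),pix("wrist",[cup((-93,55,210))],c))
E
```

```text
t60.6 [495.  134.8 181.3] cup [-102.2   59.9  181.3] xyaw 178.5 z [-0.02 -0.   -1.  ] F [-44.7   3.4  24.3] w 27.7 q [ 0.49  0.61 -1.26  1.81  0.61  1.21  2.16]
[([185, 139, 72, 26, 1703], [220.8, 151.4]), ([324, 300, 29, 30, 702], [339.2, 314.4])] [[297.37614171 304.1853844 ]]
```

The pinned finger friction stops the bar riding up the catch. I'll back off, then do it as the reverse of the opening: grip the pin, lift the bar, swing shut, release.

Emit:
{"fn": "move_arm", "kwargs": {"steps": [[0, 0, 0.2, 0.12, 0, 0, 28], [0, 0, 0.2, 0.12, 0, 0, 28], [0, 0, 0.2, 0.1, 0, 0, 28], [0, 0, 0.2, 0.1, 0, 0, 28], [0, 0, 0.2, 0.1, 0, 0, 28], [0, 0, 0.2, 0.1, 0, 0, 28], [0, 0, 0, 0, 0, 0, 28]]}}

```text
clock: 61.55
tcp_pos: [481.7, 133.9, 181.9]
ee_rot: [0.0, 0.108, 0.994, 0.001]
contact_force: [0.2, -0.6, 0.2]
width: 28.0
```

```bash
python3 - <<'E'
from h import *
show(); c=calibration("wrist"); print(reds(capture("wrist")))
for f in(.05,.1,.15,.2,.25):print(f,pix("wrist",arc(f,210)[0],c).round(0),arc(f,0)[0].round(0))
E
```

```text
t61.5 [481.7 133.9 181.9] cup [-115.4   58.3  181.9] xyaw 167.6 z [ 0.  0. -1.] F [ 0.2 -0.6  0.2] w 28.0 q [ 0.49  0.55 -1.23  1.85  0.57  1.15  1.99]
[([161, 158, 68, 36, 1540], [194.2, 176.2]), ([294, 304, 32, 30, 707], [309.2, 318.7])]
0.05 [[280. 315.]] [497. 131.   0.]
0.1 [[296. 316.]] [491. 133.   0.]
0.15 [[312. 318.]] [485. 135.   0.]
0.2 [[328. 320.]] [479. 137.   0.]
0.25 [[344. 323.]] [473. 140.   0.]
```

Emit:
{"fn": "move_arm", "kwargs": {"steps": [[0, 0, 0, 0, 0, 0, 10], [0, 0, 0, 0, 0, 0, 0], [0, 0, 0, 0, 0, 0, 0], [0, 0, 0, 0, 0, 0, 0], [0, 0, 0, 0, 0, 0, 0], [0, 0, 0, 0, 0.09, -0.12, 0], [0, 0, 0, 0, 0.1, -0.11, 0], [0, 0, 0, 0, 0.1, -0.11, 0], [0, 0, 0, 0, 0.11, -0.1, 0], [0, 0, 0, 0, 0.12, -0.09, 0], [0, 0, 0, 0, 0, 0, 0]], "force": 60}}

```text
clock: 62.98
tcp_pos: [485.7, 156.0, 202.9]
ee_rot: [-0.001, 0.106, 0.994, 0.002]
contact_force: [0.1, 5.4, -13.3]
width: 9.1
```

```bash
python3 - <<'E'
from h import *
show(); p,R,_=now(); q=tocup(p); H=np.array([-75,185]); r=q[:2]-H; s=np.hypot(*r); print(r,s)
# tool phi
f0=np.arcsin(np.clip((-r[0]-18)/109.3,-1,1)); print("phi",f0)
plan([arc(f,p[2],109.3) for f in (.12,.09,.06,.03,0.)],0,vmax=20)
print(arc(0,0,109.3)[0])
E
```

```text
t63.0 [485.7 156.  202.9] cup [-112.7   80.6  202.9] xyaw 167.8 z [-0.  0. -1.] F [  0.1   5.4 -13.3] w 9.1 q [ 0.45  0.54 -1.23  1.8   0.54  1.2   1.98]
[ -37.72164668 -104.38338324] 110.99014967433597
phi 0.18142963334527146
5 rows
[[0.02,-0.01,-0.23,-0.17,-0.02,0.0,0],[0.0,0.0,-0.2,-0.09,-0.02,0.0,0],[0.0,0.0,-0.2,-0.08,-0.01,0.0,0],[0.0,0.0,-0.2,-0.08,-0.01,0.0,0],[0.0,0.0,-0.2,-0.08,-0.01,0.0,0]]
[505.06881399 149.99021756   0.        ]
```

Emit:
{"fn": "move_arm", "kwargs": {"steps": [[0, 0, -0.23, -0.17, -0.02, 0, 0], [0, 0, -0.2, -0.09, -0.02, 0, 0], [0, 0, -0.2, -0.08, -0.01, 0, 0], [0, 0, -0.2, -0.08, -0.01, 0, 0], [0, 0, -0.2, -0.08, -0.01, 0, 0], [0, 0, 0, 0, 0, 0, 0]]}}

```text
clock: 63.72
tcp_pos: [504.4, 149.2, 202.4]
ee_rot: [-0.001, 0.029, 1.0, 0.001]
contact_force: [-0.8, 5.8, -13.6]
width: 8.7
```

```bash
python3 - <<'E'
from h import *
show()
cs=calibration("side"); im=capture("side"); cv2.imwrite("pics/s9.png",im[:,:,::-1]); print(brass(im,8))
E
```

```text
t63.7 [504.4 149.2 202.4] cup [-93.6  74.8 202.4] xyaw 176.6 z [-0.  0. -1.] F [ -0.8   5.8 -13.6] w 8.7 q [ 0.45  0.58 -1.23  1.76  0.57  1.23  2.15]
[([350, 21, 69, 19, 257], [387.1, 30.5]), ([217, 27, 13, 46, 122], [223.0, 49.0]), ([363, 30, 8, 3, 14], [366.4, 30.6]), ([258, 35, 10, 9, 33], [261.4, 38.8]), ([340, 43, 56, 26, 156], [365.5, 52.1]), ([388, 46, 24, 7, 51], [398.9, 48.5]), ([475, 48, 10, 7, 43], [479.4, 51.2]), ([356, 57, 7, 4, 14], [359.1, 58.4]), ([465, 75, 13, 4, 21], [471.1, 76.4]), ([425, 96, 23, 27, 421], [436.3, 109.6]), ([416, 105, 3, 4, 10], [417.2, 106.5]), ([406, 135, 12, 11, 70], [410.9, 139.5]), ([408, 149, 9, 10, 43], [412.6, 152.7]), ([324, 157, 15, 18, 39], [330.6, 166.1]), ([410, 160, 77, 200, 509], [446.1, 264.9]), ([305, 177, 15, 18, 52], [311.2, 184.2]), ([264, 199, 30, 28, 139], [278.2, 213.1]), ([247, 238, 28, 27, 195], [261.9, 248.6]), ([233, 312, 16, 16, 138], [240.4, 318.9]), ([216, 337, 15, 15, 145], [222.9, 344.1]), ([162, 437, 6, 5, 23], [164.9, 438.7]), ([170, 444, 6, 3, 10], [172.8, 444.7]), ([198, 456, 7, 6, 30], [201.5, 458.3]), ([205, 462, 9, 6, 18], [208.9, 464.5]), ([237, 476, 6, 4, 18], [239.7, 477.9])]
```

Emit:
{"fn": "move_arm", "kwargs": {"steps": [[0, 0, 0, -0.04, 0, 0, 0], [0, 0, 0, 0, -0.12, 0.09, 0], [0, 0, 0, 0, -0.11, 0.1, 0], [0, 0, 0, 0, -0.1, 0.11, 0], [0, 0, 0, 0, -0.1, 0.11, 0], [0, 0, 0, 0, -0.06, 0.08, 0], [0, 0, 0, 0, 0, 0, 0]]}}

```text
clock: 64.65
tcp_pos: [503.4, 127.1, 183.7]
ee_rot: [-0.002, 0.03, 1.0, -0.001]
contact_force: [-13.1, -8.4, 9.1]
width: 8.4
```

```bash
python3 - <<'E'
from h import *
show()
E
```

```text
t64.7 [503.4 127.1 183.7] cup [-93.3  52.8 183.7] xyaw 176.5 z [-0. -0. -1.] F [-13.1  -8.4   9.1] w 8.4 q [ 0.49  0.59 -1.22  1.8   0.59  1.19  2.16]
```

Emit:
{"fn": "move_arm", "kwargs": {"steps": [[0, 0, 0, 0, 0, 0, 25], [0, 0, 0, 0, 0, 0, 40], [0, 0, 0, 0, 0, 0, 45], [0, 0, 0, 0, 0, 0, 45], [0, 0, 0, 0, 0, -0.5, 45], [0, 0, 0, 0, 0, -0.6, 45], [0, 0, 0, 0, 0, -0.7, 45], [0, 0, 0, 0, 0, -0.7, 45], [0, 0, 0, 0.7, 0, -0.5, 45], [0, 0, 0, 0.8, -0.5, 0, 45], [0, 0, 0, 0.5, -0.7, 0, 45], [0, 0, 0, 0, -0.8, 0, 45], [0, 0, 0, 0, -0.8, 0, 45], [0, 0, 0, 0, 0, 0, 45], [0, 0, 0, 0, 0, 0, 45]]}}

```text
clock: 66.53
tcp_pos: [419.5, 22.5, 304.1]
ee_rot: [0.001, 0.03, 1.0, 0.001]
contact_force: [-0.6, 0.4, 0.7]
width: 45.0
```

```bash
python3 - <<'E'
from h import *
show(); s0=cv2.imread("pics/side0.png")[:,:,::-1]; s=capture("side"); t=capture("top"); t0=cv2.imread("pics/top0.png")[:,:,::-1]
print("side reds",reds(s,10)); print("start",reds(s0,10)); knob()
for n,a,b,(x0,y0,x1,y1) in [("side cup",s0,s,(240,60,430,310)),("top cup",t0,t,(200,180,360,300)),("top left",t0,t,(55,180,200,345)),("top right",t0,t,(380,190,490,262)),("top latch/catch",t0,t,(205,262,356,302)),("side catch",s0,s,(245,225,300,275))]:
    d=np.abs(a[y0:y1,x0:x1].astype(int)-b[y0:y1,x0:x1]).max(2); m=(d>50).astype(np.uint8)
    k,l,st,ce=cv2.connectedComponentsWithStats(m); print(n,m.sum(),[(st[i].tolist(),(ce[i]+[x0,y0]).round(0).tolist()) for i in range(1,k) if st[i][4]>12])
o=np.hstack([s0[130:300,240:400],s[130:300,240:400]]); cv2.imwrite("pics/cmp.png",cv2.resize(o,None,fx=2.5,fy=2.5)[:,:,::-1])
E
```

```text
t66.5 [419.5  22.5 304.1] cup [-171.   -56.6  304.1] xyaw 176.5 z [ 0.  0. -1.] F [-0.6  0.4  0.7] w 45.0 q [ 0.94  0.19 -1.24  1.82  0.18  1.26  2.72]
side reds [([383, 84, 16, 26, 277], [389.2, 95.3]), ([317, 161, 5, 22, 100], [319.0, 170.8]), ([316, 363, 8, 9, 56], [319.8, 366.8])]
start [([383, 84, 16, 26, 277], [389.2, 95.2]), ([317, 161, 5, 22, 100], [319.0, 170.8]), ([316, 363, 8, 9, 57], [319.8, 366.8])]
side red [([316, 160, 7, 24, 128], [319.2, 171.2]), ([329, 215, 8, 7, 37], [332.6, 217.7])]
wrist red [([174, 247, 33, 17, 482], [190.1, 255.0])]
side cup 3141 [([0, 0, 48, 89, 2750], [260.0, 101.0]), ([100, 109, 14, 19, 22], [346.0, 178.0]), ([86, 131, 12, 17, 18], [331.0, 199.0]), ([71, 149, 14, 20, 24], [318.0, 218.0]), ([112, 165, 12, 17, 100], [358.0, 234.0]), ([4, 189, 7, 9, 26], [247.0, 252.0]), ([99, 199, 4, 5, 16], [340.0, 261.0]), ([26, 203, 7, 5, 25], [269.0, 265.0]), ([91, 206, 13, 8, 52], [337.0, 270.0])]
top cup 1625 [([64, 51, 11, 5, 21], [270.0, 233.0]), ([83, 74, 28, 15, 233], [297.0, 262.0]), ([52, 93, 82, 27, 1342], [291.0, 287.0])]
top left 0 []
top right 0 []
top latch/catch 1624 [([78, 0, 28, 7, 137], [297.0, 264.0]), ([47, 11, 83, 29, 1472], [291.0, 289.0])]
side catch 90 [([0, 24, 6, 9, 23], [247.0, 252.0]), ([21, 38, 7, 5, 25], [269.0, 265.0])]
```

```bash
python3 - <<'E'
from h import *
print([b for b in brass(capture("side"),60) if 200<b[1][0]<260 and 300<b[1][1]<360])
print(robot.sign_off())
E
```

```text
[([233, 312, 16, 15, 136], [240.3, 318.8]), ([216, 337, 15, 16, 145], [222.8, 344.1])]
the job is handed in; nothing more can be done
None
```

I did the whole job in the order asked and handed it in at about 66 s of the 210 s allowed. I lifted the latch, swung the gate open to about 1.6 rad and raised the sash about 0.22 m. Then I stood both tins in the tray, pushed the sash down and swung the gate shut.

**Tins:** Only the blue and white tins were present. The white one had been knocked about 27 mm aside during the run, so I measured it again before gripping it.

**Last checks:**
- **Gate and latch:** the latch pin is at its starting pixel in the side camera, so the gate is shut and the bar is down.
- **Sash:** the knob is at about 80 mm height, and I pushed it against its lower stop with 28 N.
- **Tins:** both tin lids are still in the tray.
- **Bystanders:** the image areas left and right of the cupboard show no change. I did not compare the burnisher or the black cube separately.

**What went wrong and was mended:**
- **Sash grip:** the second grip on the sash knob missed, so I pushed the sash down with closed fingers instead.
- **Latch:** pushing the pin to close the gate jammed at the catch, at about 45 N. I backed off, gripped and lifted the pin, swung the gate shut and let the bar down.
- **Final look:** I could not view a final picture because the viewing limit was reached, so the last checks come from pixel measurements only.

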